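# Copy a brace's angle to the swing fence with a sliding bevel

### The arm

A 6-joint arm with a two-finger parallel gripper is mounted at the origin on the work surface. World frame = base frame: x ahead of the robot, y to its left, z up, the work surface at z = 0. Lengths are in m, angles in degrees, forces in N, time in s.
With the tool pointing down it reaches from about 0.3 to 0.75 m from the base axis. Payload 8.5 kg.
Tool frame: the origin (TCP) lies between the finger pads; the fingertips stand 17 mm ahead of it and the grasp point (between the pads) lies 2 mm behind it; z points along the fingers, y is the direction in which the jaws open and shut (so a half turn about z gives the same grasp; the last joint's range is limited). The gripper opens to 85 mm and grips with 20 to 120 N. Pads are 22 mm wide; open, the fingers measure 114 mm over their backs; the gripper's body (76 mm by 85 mm) begins 54 mm behind the grasp point. The pads swing forward as they close: fully open they stand 13 mm farther back than shut.
Start: joints at [64.899, 21.807, 74.336, -0, 83.858, -12.336], TCP at [0.122, 0.536, 0.248] pointing down, gripper open.
Joint ranges: [-178.18, 178.18], [-50.72, 133.34], [12.68, 142.11], [-81.47, 261.47], [9.98, 163.14], [-165.26, 165.26]. Speed limits (degrees/s): [136.94, 136.94, 180, 180, 180, 180].

### API

Orientations are given as a 3x3 rotation matrix whose columns are the frame's x, y, z axes.
In Python, from rig import readout, eyes, env gives the robot as it stands.
- The arm moves only by the tool arm_command, never from a script. Its argument "rows" is text: rows parted by semicolons, each of 7 numbers parted by spaces: the closure, from 0 (fully open) to 1 (shut), then the shift along the tool's x, y, z in mm, then the turn, a rotation vector about the tool's x, y, z in degrees. In form: grip dx dy dz rx ry rz; .... A call has 1 to 5 rows; each row shifts and turns the commanded pose from where the row before left it, along the tool's axes as they then stand; what a row does not reach is not made up. A row lasts 1/12 s, in which the tool goes at most 41.7 mm and 7.16 degrees, less where a joint would pass 70% of its speed; a pose out of reach is approached as far as the arm can. A call with a gripper value outside its range is refused whole. The fingers move at their own pace and stop on an object; "squeeze" is the grip in N (left out, the last holds). Time passes only in rows, so rows that do not move let the fingers close. It gives the time, the measured TCP pose, the force and the opening at its end, in the units of the state.
- readout.observe(): the state, without advancing time (a new reading comes with each control period).
- eyes.get_image(name): name is "side" or "top" or "wrist"; returns the picture (384x512x3 uint8, red, green, blue); there is no depth.
- eyes.camera_model(name): a dict with "mtx" (3x3 intrinsics, pixels), "view" (4x4, takes a point from world to camera coordinates). Camera axes: x right, y up, looking along -z (the intrinsics and any distortion apply to the point x, -y, -z); pixel columns grow to the right and rows downward; lengths in m; the calibration is good to about 2 mm. A picture is of the moment at which its call begins: read the wrist's pose just before it. camera_model takes no time and is no camera call; for the wrist camera it gives the pose at the moment of the call.
- env.close_job(): hands the job in, once; it reports no verdict.
The state is a dict: "time_s": time; "q": joint angles; "qvel": joint speeds; "joint_efforts": joint torques, N m; "position": TCP position; "tool_rot": TCP orientation; "ft_force": force on the tool from outside, world axes, zero at the start; "wrist_torque": the same for the moment, N m; "grip_width": finger opening in m.
Only numpy, scipy, OpenCV 4.12 (cv2) and the standard library are available. Lean on these libraries where they do the work, as an engineer would, in place of code of your own. Each camera call takes 0.05 s, during which the arm holds its last target. There are 200 camera calls.

### The job

Copy the angle of the pine brace on the white board to the swing fence with the sliding bevel: press the bevel home into the corner of batten and brace, its stock bearing along the batten and its blade pushed flush along the brace's edge, and, with it still lying there, tighten the brass wing nut by about a quarter turn clockwise. Then bring the locked bevel to the fence, stock along the same batten, and slide it on until the blade has pushed the fence round to lie flush along it; leave the bevel lying flat on the board. Press gently throughout (under 25 N), move the fence with the bevel only, and leave the other tools where they are.

Things in the scene. Friction and masses are not known exactly. Their poses are not given: they have to be found in the camera images.
- board: white laminate board screwed down on the bench, 400 x 940 mm and 18 mm thick; origin at the centre of its underside on the bench (z = 0), x across its width (away from the robot), y along its length, z up; its top is at 18 mm
- batten: thin plywood batten screwed on the board, 9 mm high, 40 mm wide, 860 mm long; origin on its straight working face (the one towards the robot) at the middle of its length, at the board's top; y runs along the working face (to the robot's left), the batten's wood lies on the +x side, the free board on the -x side
- brace: pine brace screwed on the board, 150 x 42 x 20 mm high, left or right of the fence; origin where the line of its working edge meets the batten's working face, at the board's top; x along the working edge away from the batten, wood at x 3..150, y 0..42 mm. The corner to copy, on its -y side, is the acute angle (55 to 70 degrees) between its +x and the batten's +y
- fence: swing fence, hardwood bar 176 x 32 x 20 mm high, on a bolt 60 mm in front of the batten's face (nut top 29 mm up); origin on the bolt's axis at the board's top; x along the bar: tail -46 (by the batten) to +130 mm; working edge y = -16 mm, facing the batten's +y end. Swings about z, stiff (0.06 N m), stays where left; starts 80 to 100 degrees from the batten's +y
- bevel: the sliding bevel's stock, dark wood with brass ends, 150 x 30 x 26 mm thick, lying flat, 0.3 to 0.4 kg in all; origin on the pivot axis at the underside; x along the stock from the pivot (0 to 150 mm; nose round, 10.5 mm radius), z up; working edge is the long side y = -15 mm. Grip across the 30 mm, about 85 mm from the pivot, above the 9 mm batten
- blade: the bevel's steel blade, 140 x 24 mm, 11 to 15 mm above the stock's underside; origin on the pivot axis at the underside; x along the blade, working edge y = +12 mm (pivot end round, 12 mm radius). Angle from stock x leftwards to blade x: 78 to 90 degrees at the start, wider than the corner. Loose it turns with 0.07 N m, and rolls shut if pushed home with over 10 N; tight it holds 0.3 N m
- wingnut (a joint): brass wing nut on the pivot: 0 = loose, grows clockwise seen from above; starts at 0 to 0.1, bites from 0.3 rad, is tight from 1.1 rad and stops at 1.45 rad. It resists with about 0.12 N m, rising to 0.25 N m when tight, and stays where it is left, but for 0.05 rad of spring-back
- wing_grip (a point): middle of the wing nut's wings, 38 mm above the stock's underside on the pivot axis; its x axis runs along the wings (34 mm long, 8 mm thick, from 30 to 45 mm above the stock's underside) and turns with the nut; at joint 0 it points 43 degrees to the left of the stock's x
- tape_measure: yellow and black tape measure standing on the board between brace and fence, 66 x 44 mm, 60 mm high, bystander; origin at its underside's centre
- pencil: flat carpenter's pencil, 165 mm, bystander on the board behind the batten; origin at its underside's centre
- offcut: pine offcut, 45 x 90 x 35 mm, bystander on the board behind the batten; origin at its underside's centre
- try_square: try square, 115 mm wooden stock and 150 mm steel blade, bystander at the board's right end; origin at the underside of its stock's centre
- chisel: chisel with an orange handle, 250 mm long, bystander on the board behind the batten; origin at its middle, at the underside

How it is judged (in metres and radians):
On the way, in this order (a step that is already met when the one before it is completed fails the run):
1. the bevel is pressed home in the corner: stock bearing along the batten, blade bearing flush along the brace (angle between the x axis of bevel and the y axis of batten, either way round below 0.03 rad and angle between the x axis of blade and the x axis of brace, either way round below 0.03 rad and horizontal distance between bevel and brace below 0.04 m and contact force between bevel and batten above 1 N and contact force between blade and brace above 1 N), for 0.2 s.
2. the wing nut is tight while the bevel still lies flush in the corner (value of joint wingnut above 1.1 rad and angle between the x axis of bevel and the y axis of batten, either way round below 0.03 rad and angle between the x axis of blade and the x axis of brace, either way round below 0.03 rad and horizontal distance between bevel and brace below 0.04 m), for 0.2 s.
3. the locked bevel's stock lies along the batten and its blade bears flush along the fence (value of joint wingnut above 1 rad and angle between the x axis of bevel and the y axis of batten, either way round below 0.03 rad and angle between the x axis of blade and the x axis of fence, either way round below 0.03 rad and x of bevel in the frame of batten above -0.02 m and contact force between blade and fence above 1 N), for 0.2 s.
At the end, for the whole second after the job is handed in: The swing fence stands at the brace's angle to within 2 degrees and at rest; the bevel, still locked, lies flat and still on the board, released (angle between the x axis of fence and the x axis of brace, either way round below 0.035 rad and value of joint wingnut above 1 rad and angle between bevel's own z axis and vertical below 0.05 rad and z of bevel in the frame of board below 0.024 m and linear speed of bevel below 0.01 m/s and angular speed of fence below 0.02 rad/s); the robot touches nothing.
It fails at once if the bevel is pressed with more than 25 N on the batten, the brace or the fence (contact force between bevel and batten above 25 N or contact force between bevel and brace above 25 N or contact force between bevel and fence above 25 N).
It fails at once if the gripper or arm pushes the fence (contact force between any of the fingers, the arm and fence above 1 N).
It fails at once if a bystanding tool is moved more than 30 mm (distance of any of tape_measure, pencil, offcut, try_square, chisel from where it was at the start of the episode above 0.03 m).
It also fails if it takes over 72 s, if anything falls off the work surface, if the arm or the gripper's body presses on something with over 40 N, if the wrist force passes 120 N, or if a joint passes its speed limit or range.

## Working session

There is one attempt and no reset: what is moved stays moved. The work goes in short steps, Python scripts to look and compute and a tool call to move; the robot and the scene stay as the last step left them, time stands still between calls to the robot, and variables do not carry over. Pictures are saved under pics/ and viewed, about 8 in all and at most 12, crops included, and the job is handed in when it is done.

Besides the shell and the picture viewer there is one more tool, called after "Call:" by a JSON object that holds its "op" and its "data". arm_command: Moves the arm, as the interface text tells. Its arguments: {"type":"object","properties":{"rows":{"type":"string"},"squeeze":{"type":"number"}},"required":["rows"]}

```bash
ls; mkdir -p pics
python3 - <<'E'
from rig import readout, eyes, env
import cv2,numpy as np
s=readout.observe();print(s)
for n in("top","side"):
    im=eyes.get_image(n);m=eyes.camera_model(n);print(n,{k:np.round(v,4).tolist() if hasattr(v,'__len__') else v for k,v in m.items()})
    cv2.imwrite(f"pics/{n}0.png",cv2.cvtColor(im,cv2.COLOR_RGB2BGR))
E
```

```text
pics
{'time_s': 0.0, 'q': array([ 6.48993246e+01,  2.18414312e+01,  7.43836344e+01,  2.64298698e-04,
        8.38582111e+01, -1.23369236e+01]), 'qvel': array([-0.02094073, -0.05561158, -0.04243397,  0.02755589,  0.03013189,
       -0.09314805]), 'joint_efforts': array([ 6.26688325e-04, -4.48465204e+01, -2.31279159e+01, -1.38285291e-04,
        4.74823202e-03,  4.10607186e-06]), 'position': array([0.12141113, 0.53616505, 0.24771422]), 'tool_rot': array([[-9.75289114e-01,  2.20931569e-01, -6.20722244e-04],
       [ 2.20932216e-01,  9.75288280e-01, -1.31424780e-03],
       [ 3.15024300e-04, -1.41890912e-03, -9.99998944e-01]]), 'ft_force': array([-0.1686697 ,  0.35127543,  0.06034967]), 'wrist_torque': array([-0.0376591 ,  0.02246035, -0.02440088]), 'grip_width': 0.0851811789437921}
top {'mtx': [[477.372, 0.0, 254.8366], [0.0, 477.372, 189.7701], [0.0, 0.0, 1.0]], 'view': [[-0.022, -0.9995, -0.0224, 0.0378], [0.981, -0.0259, 0.1925, -0.5], [-0.1929, -0.0177, 0.9811, -1.1005], [0.0, 0.0, 0.0, 1.0]]}
side {'mtx': [[387.3524, 0.0, 257.3119], [0.0, 387.3524, 190.5464], [0.0, 0.0, 1.0]], 'view': [[0.798, -0.6025, 0.0151, -0.3973], [0.4268, 0.5827, 0.6916, -0.2874], [-0.4255, -0.5454, 0.7221, -0.792], [0.0, 0.0, 0.0, 1.0]]}
```

```bash
python3 -c "
import cv2
a=cv2.imread('pics/top0.png');cv2.imwrite('pics/top0b.png',cv2.resize(a,(800,600),interpolation=cv2.INTER_CUBIC))"
```

```text
(no output)
```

View pics/top0b.png

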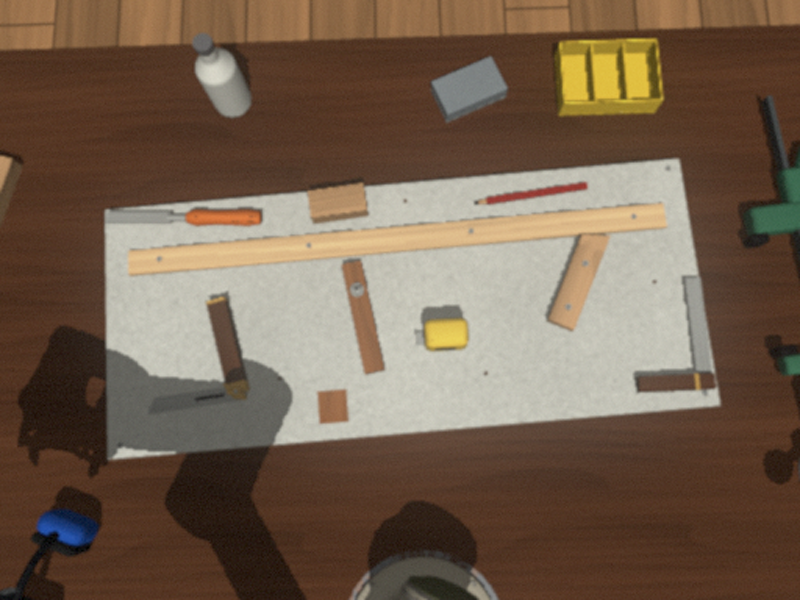

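View pics/side0.png

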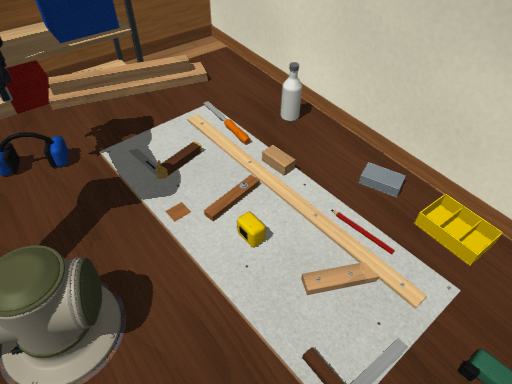

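The top view (800x600 scale) shows the batten from (130,262) to (665,215), with the brace on the right around (575,280). The fence is at (362,315), the tape at (445,333), and the bevel's pivot at (235,388) with the stock's far end at (217,297). The blade runs left in shadow to about (150,408). Next I'll turn these into positions.

```bash
cat > h.py <<'E'
from rig import readout, eyes, env
import cv2,numpy as np
def ray(m,uv,z):
    uv=np.atleast_2d(np.asarray(uv,float));K=m["mtx"];V=np.asarray(m["view"]);R=V[:3,:3];c=-R.T@V[:3,3]
    d=np.c_[(uv[:,0]-K[0][2])/K[0][0],-(uv[:,1]-K[1][2])/K[1][1],-np.ones(len(uv))]@R
    return c+d*((z-c[2])/d[:,2])[:,None]
def proj(m,p):
    p=np.atleast_2d(p);V=np.asarray(m["view"]);q=p@V[:3,:3].T+V[:3,3]
    return np.c_[m["mtx"][0][0]*q[:,0]/-q[:,2]+m["mtx"][0][2],m["mtx"][1][1]*-q[:,1]/-q[:,2]+m["mtx"][1][2]]
def ang(a,b): return np.degrees(np.arctan2(*(np.asarray(b)-a)[[1,0]]))
def snap(n,f,crop=None,k=1.5):
    m=eyes.camera_model(n);im=cv2.cvtColor(eyes.get_image(n),cv2.COLOR_RGB2BGR)
    cv2.imwrite(f"pics/{f}_raw.png",im);np.savez(f"pics/{f}.npz",mtx=m["mtx"],view=m["view"])
    if crop: im=im[crop[1]:crop[3],crop[0]:crop[2]]
    cv2.imwrite(f"pics/{f}.png",cv2.resize(im,None,fx=k,fy=k,interpolation=cv2.INTER_CUBIC));return m,im
def st():
    s=readout.observe();R=s["tool_rot"];print("t %.2f"%s["time_s"],"p",np.round(s["position"]*1000,1),"xang %.2f"%np.degrees(np.arctan2(R[1,0],R[0,0])),"yang %.2f"%np.degrees(np.arctan2(R[1,1],R[0,1])),"z",np.round(R[:,2],3),"F",np.round(s["ft_force"],1),"w %.1f"%(s["grip_width"]*1e3),"q",np.round(s["q"],1));return s
E
python3 - <<'E'
from h import *
m=eyes.camera_model("top");k=1.5625
P=dict(batL=(130,274,27),batR=(667,228,27),brA=(580,235,38),brB=(549,321,38),brC=(574,329,38),brD=(607,237,38),
bolt=(357,289,45),feA=(343,262,38),feB=(366,373,38),piv=(236,388,44),stkend=(217,297,44),tape=(446,333,78),bl=(150,410,33),boardTL=(106,210,18),boardTR=(679,159,18),boardBL=(108,460,18))
for n,(u,v,z) in P.items(): print(n,np.round(ray(m,(u/k,v/k),z/1e3)[0]*1e3,0))
im=cv2.imread("pics/top0.png");hsv=cv2.cvtColor(im,cv2.COLOR_BGR2HSV).astype(int)
# batten lower edge: column-wise saturation drop, away from brace/fence
pts=[]
for u in list(range(95,215))+list(range(250,360)):
    vg=262/k+(u-130/k)*(215-262)/(665-130)
    col=hsv[int(vg):int(vg)+18,u,1].astype(float)
    i=np.where((col[:-1]>=60)&(col[1:]<60))[0]
    if len(i): i=i[0];pts.append((u,int(vg)+i+(col[i]-60)/(col[i]-col[i+1])))
pts=np.array(pts)
W=ray(m,pts,0.0225)
for it in range(3):
    c=np.polyfit(W[:,1],W[:,0],1);r=W[:,0]-np.polyval(c,W[:,1]);W=W[abs(r)<2.5*r.std()+1e-4]
print("batten x = %.4f*y + %.4f"%tuple(c),len(W),r.std(),"dir deg (of +y dir)",90-np.degrees(np.arctan(c[0])))
E
```

```text
batL [553. 453.  27.]
batR [ 605. -403.   27.]
brA [ 594. -262.   38.]
brB [ 458. -205.   38.]
brC [ 445. -243.   38.]
brD [ 590. -304.   38.]
bolt [515.  89.  45.]
feA [561. 112.  38.]
feB [385.  78.  38.]
piv [367. 275.  44.]
stkend [508. 308.  44.]
tape [438. -45.  78.]
bl [337. 409.  33.]
boardTL [664. 501.  18.]
boardTR [ 723. -436.   18.]
boardBL [264. 476.  18.]
batten x = -0.0643*y + 0.5814 230 0.0001968507190830115 dir deg (of +y dir) 93.67972790554043
```

Call:
{"op": "arm_command", "data": {"rows": "0 -34.7 -17.4 0 0 0 0;0 -34.7 -17.4 0 0 0 0;0 -34.7 -17.4 0 0 0 0;0 -34.7 -17.4 0 0 0 0;0 -34.7 -17.4 0 0 0 0"}}

```text
time_s: 0.52
position: [0.2724, 0.4118, 0.2481]
tool_rot: [[-0.975, 0.22, -0.0], [0.22, 0.975, -0.0], [0.0, -0.0, -1.0]]
ft_force: [-0.0, 0.1, 0.4]
grip_width: 0.0854
```

Call:
{"op": "arm_command", "data": {"rows": "0 -34.7 -17.4 0 0 0 0;0 -34.7 -17.4 0 0 0 0;0 -34.7 -17.4 0 0 0 0;0 -34.7 -17.4 0 0 0 0;0 -34.7 -17.4 0 0 0 0"}}

```text
time_s: 0.93
position: [0.4226, 0.2884, 0.2481]
tool_rot: [[-0.975, 0.221, -0.001], [0.221, 0.975, -0.0], [0.001, -0.0, -1.0]]
ft_force: [0.1, 1.2, 0.3]
grip_width: 0.0854
```

Call:
{"op": "arm_command", "data": {"rows": "0 0 0 0 0 0 7;0 0 0 0 0 0 7;0 0 0 0 0 0 7;0 0 0 0 0 0 7;0 0 0 0 0 0 7"}}

```text
time_s: 1.35
position: [0.4214, 0.2898, 0.2479]
tool_rot: [[-0.667, 0.745, -0.001], [0.745, 0.667, -0.0], [0.0, -0.001, -1.0]]
ft_force: [-0.6, 0.3, 0.2]
grip_width: 0.0853
```

Call:
{"op": "arm_command", "data": {"rows": "0 0 0 0 0 0 7;0 0 0 0 0 0 7;0 0 0 0 0 0 7;0 0 0 0 0 0 7;0 0 0 0 0 0 7"}}

```text
time_s: 1.77
position: [0.4213, 0.29, 0.248]
tool_rot: [[-0.12, 0.993, -0.001], [0.993, 0.12, -0.0], [-0.0, -0.001, -1.0]]
ft_force: [-0.6, -1.0, 0.8]
grip_width: 0.0854
```

Call:
{"op": "arm_command", "data": {"rows": "0 0 0 0 0 0 7;0 0 0 0 0 0 7;0 0 0 0 0 0 7;0 0 0 0 0 0 7;0 0 0 0 0 0 7"}}

```text
time_s: 2.18
position: [0.4214, 0.2899, 0.248]
tool_rot: [[0.471, 0.882, -0.001], [0.882, -0.471, -0.0], [-0.001, -0.001, -1.0]]
ft_force: [-0.6, -0.7, 0.5]
grip_width: 0.0855
```

Call:
{"op": "arm_command", "data": {"rows": "0 0 0 0 0 0 7;0 0 0 0 0 0 7;0 0 0 0 0 0 7;0 0 0 0 0 0 7;0 0 0 0 0 0 7"}}

```text
time_s: 2.6
position: [0.4213, 0.2899, 0.248]
tool_rot: [[0.892, 0.452, -0.001], [0.452, -0.892, -0.0], [-0.001, -0.0, -1.0]]
ft_force: [0.2, 0.1, -0.0]
grip_width: 0.0853
```

Call:
{"op": "arm_command", "data": {"rows": "0 0 0 0 0 0 7;0 0 0 0 0 0 7;0 0 0 0 0 0 0;0 0 0 0 0 0 0"}}

```text
time_s: 2.93
position: [0.4214, 0.29, 0.2481]
tool_rot: [[0.973, 0.233, -0.001], [0.233, -0.973, -0.0], [-0.001, 0.0, -1.0]]
ft_force: [-0.4, 0.3, 0.5]
grip_width: 0.0854
```

Run:
```python
from h import *
st();m,_=snap("wrist","w1",k=1.56)
print(np.round(m["mtx"],1).tolist(),np.round(m["view"],3).tolist()); print(ray(m,[(0,0),(511,0),(0,383),(511,383)],.044))
```

```text
t 2.93 p [421.4 290.  248.1] xang 13.45 yang -76.55 z [-0.001 -0.    -1.   ] F [-0.4  0.3  0.5] w 85.4 q [21.3 18.  80.3  0.  81.8 97.8]
[[344.9, 0.0, 257.0], [0.0, 344.9, 190.6], [0.0, 0.0, 1.0]] [[0.233, -0.973, 0.001, 0.184], [0.926, 0.221, -0.306, -0.415], [0.297, 0.072, 0.952, -0.525], [0.0, 0.0, 0.0, 1.0]]
[[ 0.50961429  0.53545486  0.044     ]
 [ 0.61076056  0.11340859  0.044     ]
 [ 0.08330452  0.53068791  0.044     ]
 [ 0.22734925 -0.07493393  0.044     ]]
```

View pics/w1.png

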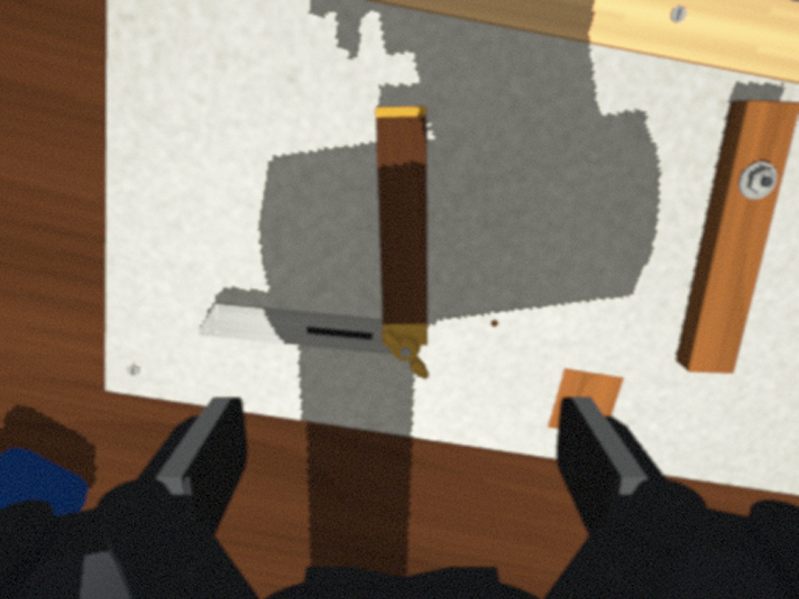

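The wrist view (1.56x scale) shows the stock edges as left (377,120)→(384,325) and right (426,120)→(427,330). The nut is at about (405,350), the blade tip at (200–215, 305–333), and the fence is on the right.

```bash
cat >> h.py <<'E'
def to(tx,ty,tz,xa=None):
    s=readout.observe();R=s["tool_rot"];d=R.T@(np.array([tx,ty,tz])/1e3-s["position"])*1e3
    print("shift",np.round(d,1),"rz",None if xa is None else round((np.degrees(np.arctan2(R[1,0],R[0,0]))-xa+180)%360-180,1))
E
python3 - <<'E'
from h import *
m=eyes.camera_model("wrist");k=1.56
g=lambda u,v,z:ray(m,(u/k,v/k),z/1e3)[0][:2]*1e3
L1,L2,R1,R2=g(377,120,44),g(384,325,44),g(426,120,44),g(427,330,44)
print(L1,L2,R1,R2,ang(L2,L1),ang(R2,R1)); E=(g(377,107,44)+g(426,107,44))/2;print("end mid",E)
print("nut at44/52",g(405,350,44),g(405,350,52),"blade",g(200,333,33),g(215,303,33),g(384,350,33),g(384,320,33))
a=np.radians((ang(L2,L1)+ang(R2,R1))/2);print(np.degrees(a));G=E-65*np.array([np.cos(a),np.sin(a)]);print("grip",G,"piv",E-150*np.array([np.cos(a),np.sin(a)]))
to(*G,100,np.degrees(a))
E
```

```text
[496.90336299 322.45807029] [374.13299611 290.12294458] [503.52353577 294.82996135] [377.26746725 261.99531753] 14.75540540839302 14.577644775417406
end mid [507.12647633 310.30282685]
nut at44/52 [360.13964738 272.65123011] [363.48730506 273.53190505] blade [335.41590739 409.28922251] [359.10426207 402.21132389] [352.1973551  285.41233486] [373.49423982 290.29925011]
14.666525091905212
grip [444.2444464 293.8452963] piv [362.01409957 272.3239102 ]
shift [ 23.2   1.5 148.1] rz -1.2
```

Call:
{"op": "arm_command", "data": {"rows": "0 11.6 0.7 35 0 0 -1.2;0 11.6 0.7 35 0 0 0;0 0 0 35 0 0 0;0 0 0 35 0 0 0;0 0 0 35 0 0 0"}}

```text
time_s: 3.4
position: [0.4443, 0.2941, 0.0718]
tool_rot: [[0.968, 0.252, 0.0], [0.252, -0.968, 0.0], [0.0, -0.0, -1.0]]
ft_force: [0.5, 0.6, -0.4]
grip_width: 0.0856
```

Call:
{"op": "arm_command", "data": {"rows": "0 0 0 15 0 0 0;0 0 0 12 0 0 0;0 0 0 0 0 0 0;0.5 0 0 0 0 0 0;0.8 0 0 0 0 0 0", "squeeze": 30}}

```text
time_s: 3.82
position: [0.4448, 0.2944, 0.0472]
tool_rot: [[0.968, 0.251, 0.001], [0.251, -0.968, 0.001], [0.001, -0.0, -1.0]]
ft_force: [-0.5, -0.7, 0.7]
grip_width: 0.0639
```

Call:
{"op": "arm_command", "data": {"rows": "1 0 0 0 0 0 0;1 0 0 0 0 0 0;1 0 0 0 0 0 0;1 0 0 0 0 0 0;1 0 0 0 0 0 0", "squeeze": 30}}

```text
time_s: 4.23
position: [0.4447, 0.2944, 0.0472]
tool_rot: [[0.968, 0.249, 0.001], [0.249, -0.968, 0.001], [0.002, -0.0, -1.0]]
ft_force: [-1.5, 0.9, 6.9]
grip_width: 0.0295
```

Run:
```python
from h import *
st()
```

```text
t 4.23 p [444.7 294.4  47.2] xang 14.45 yang -75.55 z [ 0.001  0.001 -1.   ] F [-1.5  0.9  6.9] w 29.5 q [20.8 33.6 92.5  0.  53.8 96.3]
```

Call:
{"op": "arm_command", "data": {"rows": "1 0 0 -10 0 0 0;1 0 0 -20 0 0 0;1 0 0 -25 0 0 0;1 0 0 -25 0 0 0;1 0 0 -10 0 0 0", "squeeze": 40}}

```text
time_s: 4.65
position: [0.4451, 0.2945, 0.1398]
tool_rot: [[0.968, 0.25, 0.004], [0.25, -0.968, 0.001], [0.004, -0.0, -1.0]]
ft_force: [0.5, 1.1, -2.9]
grip_width: 0.0293
```

Call:
{"op": "arm_command", "data": {"rows": "1 1.4 18.2 0 0 0 0;1 2.7 36.1 0 0 0 0;1 2.7 36.1 0 0 0 0;1 2.7 36.1 0 0 0 0;1 2.7 36.1 0 0 0 0"}}

```text
time_s: 5.07
position: [0.4966, 0.1382, 0.1367]
tool_rot: [[0.968, 0.25, -0.0], [0.25, -0.968, -0.0], [-0.0, 0.0, -1.0]]
ft_force: [1.6, 0.3, -3.9]
grip_width: 0.0289
```

Call:
{"op": "arm_command", "data": {"rows": "1 2.7 36.1 0 0 0 0;1 2.7 36.1 0 0 0 0;1 2.7 36.1 0 0 0 0;1 2.7 36.1 0 0 0 0;1 2.7 36.1 0 0 0 0"}}

```text
time_s: 5.48
position: [0.5548, -0.0334, 0.1367]
tool_rot: [[0.968, 0.249, -0.0], [0.249, -0.968, 0.0], [-0.0, -0.0, -1.0]]
ft_force: [0.4, 1.5, -3.1]
grip_width: 0.0289
```

Call:
{"op": "arm_command", "data": {"rows": "1 1.4 18.2 0 0 0 0;1 0 0 0 0 0 -4;1 0 0 0 0 0 -7;1 0 0 0 0 0 -7;1 0 0 0 0 0 -7"}}

```text
time_s: 5.9
position: [0.5603, -0.049, 0.1365]
tool_rot: [[0.769, 0.64, -0.001], [0.64, -0.769, 0.0], [-0.0, -0.001, -1.0]]
ft_force: [0.5, 0.5, -3.9]
grip_width: 0.0292
```

Call:
{"op": "arm_command", "data": {"rows": "1 0 0 0 0 0 -7;1 0 0 0 0 0 -7;1 0 0 0 0 0 -7;1 0 0 0 0 0 -7;1 0 0 0 0 0 -7"}}

```text
time_s: 6.32
position: [0.5603, -0.0488, 0.1365]
tool_rot: [[0.262, 0.965, -0.001], [0.965, -0.262, 0.0], [0.0, -0.001, -1.0]]
ft_force: [-0.0, -0.6, -3.5]
grip_width: 0.0288
```

Call:
{"op": "arm_command", "data": {"rows": "1 0 0 0 0 0 -7;1 0 0 0 0 0 -7;1 0 0 0 0 0 -5;1 0 0 0 0 0 -0.3;1 0 0 0 0 0 0"}}

```text
time_s: 6.73
position: [0.5604, -0.0488, 0.1364]
tool_rot: [[-0.063, 0.998, -0.001], [0.998, 0.063, 0.0], [0.0, -0.001, -1.0]]
ft_force: [1.1, 0.1, -2.5]
grip_width: 0.0292
```

Run:
```python
from h import *
st();to(561.5,-49,49,93.7);snap("top","t2",(150,100,490,260),2.35)
m=eyes.camera_model("top")
```

```text
t 6.73 p [560.4 -48.8 136.4] xang 93.60 yang 3.60 z [-0.001  0.    -1.   ] F [ 1.1  0.1 -2.5] w 29.2 q [-17.   29.   82.2   0.   68.8 -20.6]
shift [-0.3  1.1 87.4] rz -0.1
```

View pics/t2.png

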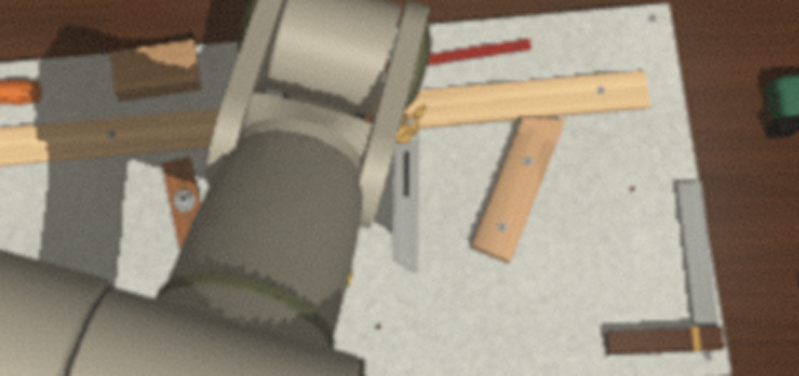

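The top view shows the bevel held clear, with its nut at (410,122) and the blade hanging to (407,265). It's left of the brace, whose edge runs (520,120)→(473,245). I'll lower it now.

Call:
{"op": "arm_command", "data": {"rows": "1 0 0.5 20 0 0 -0.1;1 0 0.6 30 0 0 0;1 0 0 25 0 0 0;1 0 0 10 0 0 0;1 0 0 3.5 0 0 0"}}

```text
time_s: 7.2
position: [0.5603, -0.0484, 0.0471]
tool_rot: [[-0.065, 0.998, -0.005], [0.998, 0.065, 0.001], [0.002, -0.005, -1.0]]
ft_force: [-13.8, 3.2, 24.6]
grip_width: 0.029
```

Call:
{"op": "arm_command", "data": {"rows": "1 0 2 0 0 0 0;1 0 0 0 0 0 0;1 0 0 0 0 0 0"}}

```text
time_s: 7.45
position: [0.5644, -0.0489, 0.0487]
tool_rot: [[-0.066, 0.998, 0.002], [0.998, 0.066, -0.001], [-0.001, 0.002, -1.0]]
ft_force: [0.4, 0.8, -3.9]
grip_width: 0.029
```

Run:
```python
from h import *
st()
```

```text
t 7.45 p [564.4 -48.9  48.7] xang 93.80 yang 3.80 z [ 0.002 -0.001 -1.   ] F [ 0.4  0.8 -3.9] w 29.0 q [-16.9  35.8  86.9   0.   57.2 -20.7]
```

Call:
{"op": "arm_command", "data": {"rows": "1 0 0 0.5 0 0 0;1 0 0 0.5 0 0 0;1 0 0 0 0 0 0"}}

```text
time_s: 7.7
position: [0.564, -0.0488, 0.0473]
tool_rot: [[-0.067, 0.998, 0.001], [0.998, 0.067, -0.0], [-0.0, 0.001, -1.0]]
ft_force: [-0.4, 0.6, 0.0]
grip_width: 0.0289
```

Call:
{"op": "arm_command", "data": {"rows": "1 0 1 0 0 0 0;1 0 1 0 0 0 0;1 0 0.5 0 0 0 0;1 0 0 0 0 0 0"}}

```text
time_s: 8.03
position: [0.5658, -0.0486, 0.0472]
tool_rot: [[-0.067, 0.998, -0.001], [0.998, 0.067, -0.0], [-0.0, -0.001, -1.0]]
ft_force: [-5.0, -1.2, 3.7]
grip_width: 0.0291
```

Call:
{"op": "arm_command", "data": {"rows": "1 0 0.5 0 0 0 0;1 0 0.5 0 0 0 0;1 0 0 0 0 0 0"}}

```text
time_s: 8.28
position: [0.5667, -0.0486, 0.0472]
tool_rot: [[-0.067, 0.998, -0.001], [0.998, 0.067, -0.0], [-0.0, -0.001, -1.0]]
ft_force: [-4.4, -0.0, 6.0]
grip_width: 0.0293
```

Call:
{"op": "arm_command", "data": {"rows": "1 0 0 -0.4 0 0 0;1 0 0 0 0 0 0"}}

```text
time_s: 8.45
position: [0.5674, -0.0485, 0.0473]
tool_rot: [[-0.067, 0.998, 0.0], [0.998, 0.067, -0.0], [-0.0, 0.0, -1.0]]
ft_force: [-3.2, 0.3, 2.0]
grip_width: 0.0292
```

Call:
{"op": "arm_command", "data": {"rows": "1 0 0.7 0 0 0 0;1 0 0.7 0 0 0 0;1 0 0 0 0 0 0"}}

```text
time_s: 8.7
position: [0.5687, -0.0484, 0.0473]
tool_rot: [[-0.067, 0.998, -0.0], [0.998, 0.067, -0.0], [-0.0, -0.0, -1.0]]
ft_force: [-2.9, 0.2, 2.0]
grip_width: 0.0291
```

Call:
{"op": "arm_command", "data": {"rows": "1 0 0.5 0 0 0 0;1 0 0.5 0 0 0 0;1 0 0 0 0 0 0"}}

```text
time_s: 8.95
position: [0.5697, -0.0483, 0.0473]
tool_rot: [[-0.067, 0.998, -0.0], [0.998, 0.067, -0.0], [-0.0, -0.0, -1.0]]
ft_force: [-4.3, -0.3, 1.9]
grip_width: 0.0291
```

Run:
```python
from h import *
s=st();print(s["wrist_torque"])
```

```text
t 8.95 p [569.7 -48.3  47.3] xang 93.84 yang 3.84 z [-0. -0. -1.] F [-4.3 -0.3  1.9] w 29.1 q [-16.7  36.4  86.   -0.   57.6 -20.5]
[-0.01478982  0.65155924 -0.08435046]
```

Call:
{"op": "arm_command", "data": {"rows": "1 0 0.5 -0.2 0 0 0;1 0 0.5 0 0 0 0;1 0 0 0 0 0 0"}}

```text
time_s: 9.2
position: [0.5704, -0.0483, 0.0473]
tool_rot: [[-0.067, 0.998, -0.001], [0.998, 0.067, 0.0], [0.0, -0.001, -1.0]]
ft_force: [-4.4, -1.2, 0.2]
grip_width: 0.0286
```

Run:
```python
from h import *
s=st();print(s["wrist_torque"])
```

```text
t 9.20 p [570.4 -48.3  47.3] xang 93.82 yang 3.82 z [-0.001  0.    -1.   ] F [-4.4 -1.2  0.2] w 28.6 q [-16.7  36.4  85.9  -0.   57.8 -20.5]
[-0.08866615  0.71729188 -0.23779376]
```

Call:
{"op": "arm_command", "data": {"rows": "1 0 0.3 0 0 0 0.3;1 0 0.4 0 0 0 0;1 0 0 0 0 0 0"}}

```text
time_s: 9.45
position: [0.5705, -0.0482, 0.0472]
tool_rot: [[-0.062, 0.998, -0.002], [0.998, 0.062, -0.0], [0.0, -0.002, -1.0]]
ft_force: [-6.8, -1.6, 1.6]
grip_width: 0.0286
```

Run:
```python
from h import *
s=st();print(s["wrist_torque"])
```

```text
t 9.45 p [570.5 -48.2  47.2] xang 93.56 yang 3.56 z [-0.002 -0.    -1.   ] F [-6.8 -1.6  1.6] w 28.6 q [-16.7  36.5  85.8  -0.   57.9 -20.2]
[-0.1794499   1.25241513  0.10919742]
```

Call:
{"op": "arm_command", "data": {"rows": "1 -5 -0.4 -0.1 0 0 0;1 -10 0 0 0 0 0;1 -10 0 0 0 0 0;1 -10 0 0 0 0 0;1 -5 0 0 0 0 0"}}

```text
time_s: 9.87
position: [0.573, -0.0881, 0.0473]
tool_rot: [[-0.062, 0.998, -0.001], [0.998, 0.062, 0.002], [0.002, -0.001, -1.0]]
ft_force: [-3.7, 4.5, 2.1]
grip_width: 0.0288
```

Call:
{"op": "arm_command", "data": {"rows": "1 -8 0 0 0 0 0;1 -10 0 0 0 0 0;1 -10 0 0 0 0 0;1 -10 0 0 0 0 0;1 -5 0 0 0 0 0"}}

```text
time_s: 10.28
position: [0.5757, -0.131, 0.0473]
tool_rot: [[-0.062, 0.998, -0.001], [0.998, 0.062, 0.002], [0.002, -0.001, -1.0]]
ft_force: [-3.7, 6.3, 1.1]
grip_width: 0.0289
```

Run:
```python
from h import *
s=st();print(s["wrist_torque"])
```

```text
t 10.28 p [ 575.7 -131.    47.3] xang 93.53 yang 3.53 z [-0.001  0.002 -1.   ] F [-3.7  6.3  1.1] w 28.9 q [-24.3  37.8  82.7   0.1  59.6 -27.9]
[0.94021007 0.69431795 0.0816036 ]
```

Call:
{"op": "arm_command", "data": {"rows": "1 -4 0 0 0 0 0;1 -4 0 0 0 0 0;1 -4 0 0 0 0 0;1 -4 0 0 0 0 0;1 -2 0 0 0 0 0"}}

```text
time_s: 10.7
position: [0.5768, -0.1483, 0.0473]
tool_rot: [[-0.062, 0.998, -0.001], [0.998, 0.062, 0.002], [0.002, -0.001, -1.0]]
ft_force: [-3.1, 6.7, 1.2]
grip_width: 0.0291
```

Call:
{"op": "arm_command", "data": {"rows": "1 -1.5 0 0 0 0 0;1 -1.5 0 0 0 0 0;1 -1 0 0 0 0 0"}}

```text
time_s: 10.95
position: [0.5771, -0.152, 0.0472]
tool_rot: [[-0.062, 0.998, -0.001], [0.998, 0.062, 0.002], [0.002, -0.001, -1.0]]
ft_force: [-3.6, 5.0, 2.8]
grip_width: 0.029
```

Run:
```python
from h import *
s=st();print(s["wrist_torque"]);snap("side","s3",(270,210,430,330),5)
```

```text
t 10.95 p [ 577.1 -152.    47.2] xang 93.56 yang 3.56 z [-0.001  0.002 -1.   ] F [-3.6  5.   2.8] w 29.0 q [-26.1  38.3  81.6   0.1  60.2 -29.7]
[0.87902198 0.74028509 0.07283984]
```

View pics/s3.png

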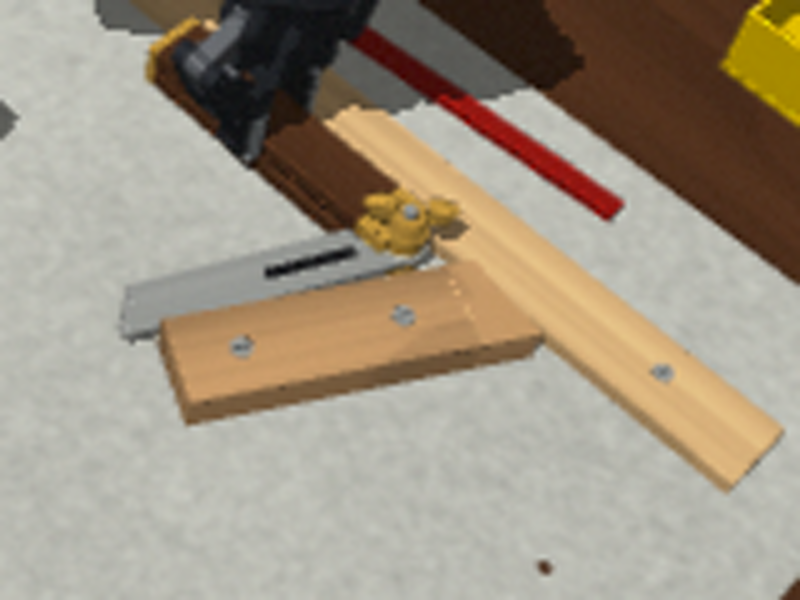

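The side view shows the stock along the batten and the blade nearly flush against the brace, with its pivot end at (430,250) still a few mm short. I'll creep on.

Call:
{"op": "arm_command", "data": {"rows": "1 -1 0 0 0 0 0;1 -1 0 0 0 0 0;1 -1 0 0 0 0 0"}}

```text
time_s: 11.25
position: [0.5773, -0.1549, 0.0473]
tool_rot: [[-0.062, 0.998, -0.001], [0.998, 0.062, 0.002], [0.002, -0.001, -1.0]]
ft_force: [-3.3, 5.9, 0.9]
grip_width: 0.029
```

Call:
{"op": "arm_command", "data": {"rows": "1 -1 0 0 0 0 0;1 -0.5 0 0 0 0 0"}}

```text
time_s: 11.42
position: [0.5774, -0.1565, 0.0473]
tool_rot: [[-0.062, 0.998, -0.001], [0.998, 0.062, 0.002], [0.002, -0.001, -1.0]]
ft_force: [-4.8, 5.8, 1.9]
grip_width: 0.0288
```

Call:
{"op": "arm_command", "data": {"rows": "1 -0.5 0 0 0 0 0;1 -0.5 0 0 0 0 0"}}

```text
time_s: 11.58
position: [0.5774, -0.1574, 0.0473]
tool_rot: [[-0.062, 0.998, -0.001], [0.998, 0.062, 0.002], [0.002, -0.001, -1.0]]
ft_force: [-3.0, 6.6, 2.1]
grip_width: 0.029
```

Run:
```python
from h import *
s=st();print(s["wrist_torque"])
```

```text
t 11.58 p [ 577.4 -157.4   47.3] xang 93.56 yang 3.56 z [-0.001  0.002 -1.   ] F [-3.   6.6  2.1] w 29.0 q [-26.6  38.4  81.3   0.1  60.4 -30.2]
[0.83951508 0.67546733 0.0600333 ]
```

Call:
{"op": "arm_command", "data": {"rows": "1 -0.5 0 0 0 0 0;1 -0.5 0 0 0 0 0"}}

```text
time_s: 11.75
position: [0.5775, -0.1584, 0.0472]
tool_rot: [[-0.062, 0.998, -0.001], [0.998, 0.062, 0.002], [0.002, -0.001, -1.0]]
ft_force: [-4.1, 5.7, 1.6]
grip_width: 0.0289
```

Call:
{"op": "arm_command", "data": {"rows": "1 -0.3 0 0 0 0 0;1 -0.3 0 0 0 0 0"}}

```text
time_s: 11.92
position: [0.5775, -0.159, 0.0473]
tool_rot: [[-0.062, 0.998, -0.001], [0.998, 0.062, 0.002], [0.002, -0.001, -1.0]]
ft_force: [-2.9, 5.7, 1.6]
grip_width: 0.0292
```

Run:
```python
from h import *
s=st();print(s["wrist_torque"])
```

```text
t 11.92 p [ 577.5 -159.    47.3] xang 93.56 yang 3.56 z [-0.001  0.002 -1.   ] F [-2.9  5.7  1.6] w 29.2 q [-26.7  38.4  81.2   0.1  60.5 -30.3]
[0.89090525 0.73312298 0.0394152 ]
```

Call:
{"op": "arm_command", "data": {"rows": "1 -0.4 0 0 0 0 0;1 -0.4 0 0 0 0 0"}}

```text
time_s: 12.08
position: [0.5776, -0.1598, 0.0473]
tool_rot: [[-0.062, 0.998, -0.001], [0.998, 0.062, 0.002], [0.002, -0.001, -1.0]]
ft_force: [-3.6, 4.5, 2.0]
grip_width: 0.0288
```

Call:
{"op": "arm_command", "data": {"rows": "1 -0.4 0 0 0 0 0;1 -0.4 0 0 0 0 0"}}

```text
time_s: 12.25
position: [0.5776, -0.1606, 0.0473]
tool_rot: [[-0.062, 0.998, -0.001], [0.998, 0.062, 0.002], [0.002, -0.001, -1.0]]
ft_force: [-3.4, 5.3, 0.9]
grip_width: 0.029
```

Run:
```python
from h import *
s=st();print(s["wrist_torque"]);snap("side","s4",(285,240,385,315),8)
```

```text
t 12.25 p [ 577.6 -160.6   47.3] xang 93.56 yang 3.56 z [-0.001  0.002 -1.   ] F [-3.4  5.3  0.9] w 29.0 q [-26.9  38.5  81.1   0.1  60.5 -30.5]
[0.89609797 0.69587604 0.03887027]
```

View pics/s4.png

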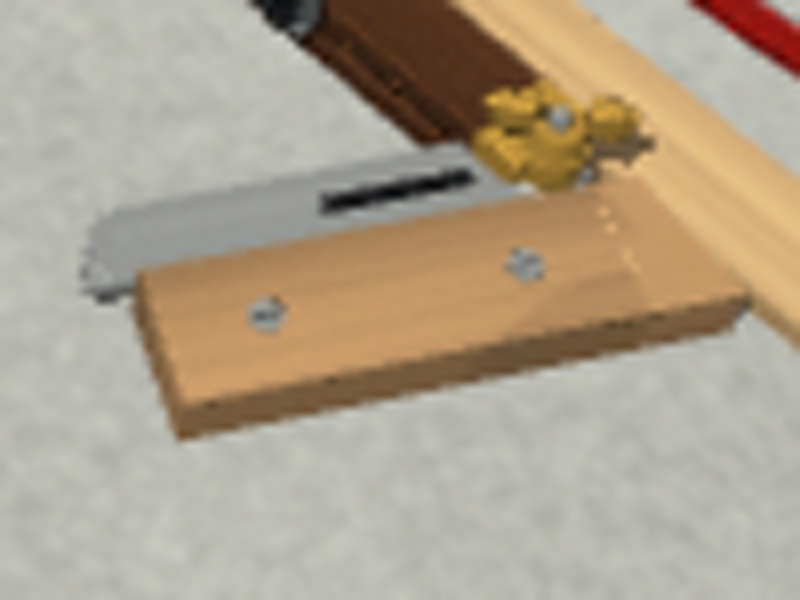

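The view shows the blade against the brace at its outer end (135,275), with a sliver of gap still by the pivot at (535,187). I'll go on in small steps.

Call:
{"op": "arm_command", "data": {"rows": "1 -0.5 0 0 0 0 0;1 -0.5 0 0 0 0 0"}}

```text
time_s: 12.47
position: [0.5777, -0.1616, 0.0473]
tool_rot: [[-0.062, 0.998, -0.001], [0.998, 0.062, 0.002], [0.002, -0.001, -1.0]]
ft_force: [-3.5, 5.6, 0.3]
grip_width: 0.0291
```

Call:
{"op": "arm_command", "data": {"rows": "1 -0.4 0 0 0 0 0;1 -0.4 0 0 0 0 0"}}

```text
time_s: 12.63
position: [0.5777, -0.1617, 0.0472]
tool_rot: [[-0.062, 0.998, -0.001], [0.998, 0.062, 0.003], [0.003, -0.001, -1.0]]
ft_force: [-3.7, 10.1, 4.1]
grip_width: 0.0289
```

Call:
{"op": "arm_command", "data": {"rows": "1 -0.3 0 0 0 0 0;1 0 0 0 0 0 0"}}

```text
time_s: 12.8
position: [0.5777, -0.1617, 0.0473]
tool_rot: [[-0.062, 0.998, -0.002], [0.998, 0.062, 0.004], [0.004, -0.001, -1.0]]
ft_force: [-3.0, 10.0, 2.4]
grip_width: 0.0287
```

Run:
```python
from h import *
s=st();print(s["wrist_torque"])
```

```text
t 12.80 p [ 577.7 -161.7   47.3] xang 93.57 yang 3.57 z [-0.002  0.004 -1.   ] F [-3.  10.   2.4] w 28.7 q [-27.   38.5  81.    0.2  60.6 -30.6]
[1.66332458 0.68374503 0.07801253]
```

Call:
{"op": "arm_command", "data": {"rows": "1 0 0.3 0 0 0 0;1 0 0.3 0 0 0 0;1 0 0 0 0 0 0;1 0 0 0 0 0 0;1 0 0 0 0 0 0"}}

```text
time_s: 13.22
position: [0.5777, -0.1617, 0.0472]
tool_rot: [[-0.062, 0.998, -0.003], [0.998, 0.062, 0.004], [0.004, -0.003, -1.0]]
ft_force: [-5.4, 9.2, 4.9]
grip_width: 0.029
```

Run:
```python
from h import *
s=st();print(s["wrist_torque"])
snap("side","s5",(285,240,385,315),8)
```

```text
t 13.22 p [ 577.7 -161.7   47.2] xang 93.58 yang 3.58 z [-0.003  0.004 -1.   ] F [-5.4  9.2  4.9] w 29.0 q [-27.   38.5  81.    0.1  60.7 -30.6]
[1.50610806 1.10578605 0.07355839]
```

View pics/s5.png

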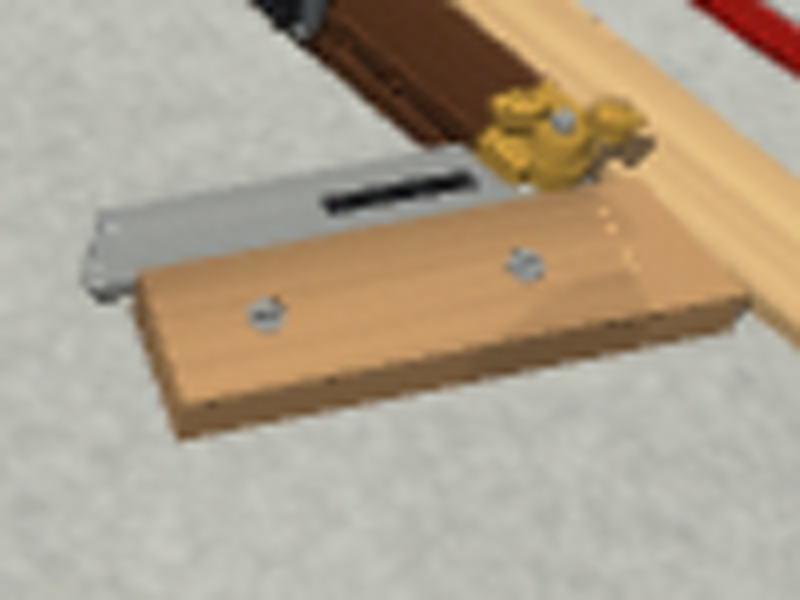

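The blade now lies flush on the brace, and y stopped dead at about 5 N. I'll release, rise, and go over the wing nut.

Call:
{"op": "arm_command", "data": {"rows": "0.7 0 0 0 0 0 0;0.5 0 0 0 0 0 0;0.4 0 0 0 0 0 0;0.4 0 0 0 0 0 0"}}

```text
time_s: 13.6
position: [0.5794, -0.1642, 0.0478]
tool_rot: [[-0.062, 0.998, 0.002], [0.998, 0.062, -0.001], [-0.001, 0.002, -1.0]]
ft_force: [-0.3, 0.3, -0.1]
grip_width: 0.0509
```

Call:
{"op": "arm_command", "data": {"rows": "0.4 0 0 -10 0 0 0;0.4 0 0 -25 0 0 0;0.4 0 0 -25 0 0 0;0.4 -20 0 0 0 0 -5;0.4 0 0 0 0 0 0"}}

```text
time_s: 14.02
position: [0.5811, -0.1865, 0.1101]
tool_rot: [[-0.151, 0.989, 0.005], [0.989, 0.151, -0.003], [-0.004, 0.004, -1.0]]
ft_force: [-0.4, 0.2, -0.5]
grip_width: 0.0514
```

Run:
```python
from h import *
st();to(583,-247,110)
```

```text
t 14.02 p [ 581.1 -186.5  110.1] xang 98.68 yang 8.68 z [ 0.005 -0.003 -1.   ] F [-0.4  0.2 -0.5] w 51.4 q [-28.9  34.7  76.1  -0.   68.9 -37.5]
shift [-60.1  -7.2   0.3] rz None
```

Call:
{"op": "arm_command", "data": {"rows": "0.4 -20 -2.4 0 0 0 0;0.4 -20 -2.4 0 0 0 0;0.4 -20 -2.4 0 0 0 0;0.4 0 0 0 0 0 -7;0.4 0 0 0 0 0 -7"}}

```text
time_s: 14.43
position: [0.5815, -0.2452, 0.1074]
tool_rot: [[-0.385, 0.923, -0.0], [0.923, 0.385, 0.0], [0.0, 0.0, -1.0]]
ft_force: [-0.6, 1.1, -0.0]
grip_width: 0.0516
```

Call:
{"op": "arm_command", "data": {"rows": "0.4 0 0 0 0 0 -7;0.4 0 0 0 0 0 -7;0.4 0 0 0 0 0 -7;0.4 0 0 0 0 0 -3;0.4 0 0 0 0 0 0"}}

```text
time_s: 14.85
position: [0.5817, -0.244, 0.1075]
tool_rot: [[-0.726, 0.688, -0.0], [0.688, 0.726, 0.0], [0.0, 0.0, -1.0]]
ft_force: [0.6, 0.1, 0.0]
grip_width: 0.0513
```

Run:
```python
from h import *
st();m,_=snap("wrist","w6",(130,80,390,270),3);p=proj(m,[(.583,-.247,.056),(.583,-.247,.063)]);print((p-[130,80])*3)
```

```text
t 14.85 p [ 581.7 -244.   107.5] xang 136.55 yang 46.55 z [-0.  0. -1.] F [0.6 0.1 0. ] w 51.3 q [-33.5  36.8  72.3   0.   70.9 -80. ]
[[372.26251601 460.02161944]
 [371.95140384 476.59334577]]
```

View pics/w6.png

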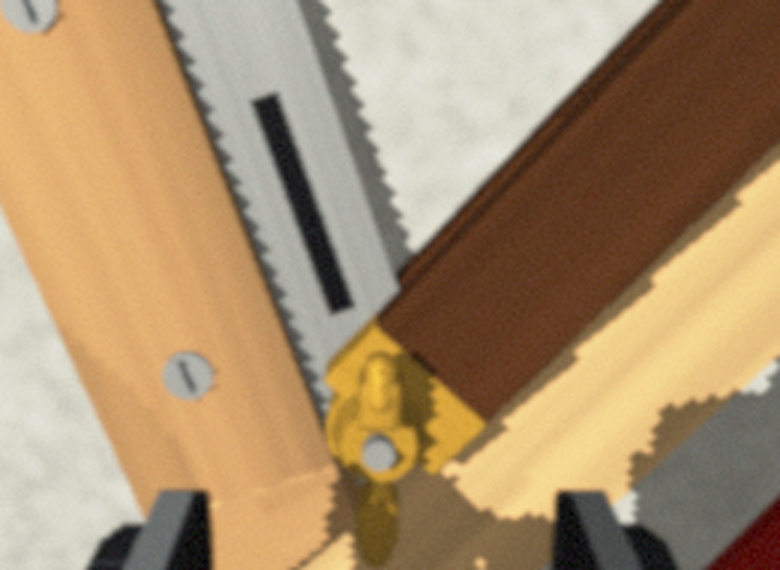

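The wrist crop shows the bolt at (379,452) and the wings from (382,360) to (374,555). They're almost along tool x, about 2° clockwise of it. The blade edge is flush against the brace.

Run:
```python
from h import *
m=eyes.camera_model("wrist")
for uv,z in (((379,452),.058),((378,455),.063),((382,360),.063),((374,555),.063)):
    p=ray(m,(uv[0]/3+130,uv[1]/3+80),z)[0]*1e3;print(np.round(p,1));to(p[0],p[1],64)
```

```text
[ 582.  -244.4   58. ]
shift [-0.5 -0.  43.5] rz None
[ 580.7 -243.3   63. ]
shift [ 1.2 -0.2 43.5] rz None
[ 568.2 -230.4   63. ]
shift [19.1  0.5 43.5] rz None
[ 594.8 -257.8   63. ]
shift [-19.   -0.9  43.5] rz None
```

Call:
{"op": "arm_command", "data": {"rows": "0.4 0 -0.1 15 0 0 2;0.4 0 0 15 0 0 0;0.4 0 0 9 0 0 0;0.4 0 0 4 0 0 0;0.4 0 0 0 0 0 0"}}

```text
time_s: 15.32
position: [0.5814, -0.244, 0.0637]
tool_rot: [[-0.701, 0.714, -0.001], [0.714, 0.701, 0.001], [0.002, -0.0, -1.0]]
ft_force: [0.2, -0.8, 0.1]
grip_width: 0.0511
```

Call:
{"op": "arm_command", "data": {"rows": "0.7 0 0 0 0 0 0;0.85 0 0 0 0 0 0;1 0 0 0 0 0 0;1 0 0 0 0 0 0;1 0 0 0 0 0 0", "squeeze": 50}}

```text
time_s: 15.73
position: [0.5817, -0.2447, 0.0655]
tool_rot: [[-0.701, 0.713, 0.001], [0.713, 0.701, -0.001], [-0.001, -0.0, -1.0]]
ft_force: [-2.7, -1.4, 5.6]
grip_width: 0.0062
```

Run:
```python
from h import *
s=st();print(s["wrist_torque"])
```

```text
t 15.73 p [ 581.7 -244.7   65.5] xang 134.54 yang 44.54 z [ 0.001 -0.001 -1.   ] F [-2.7 -1.4  5.6] w 6.2 q [-33.5  39.6  74.7  -0.   65.7 -78. ]
[-0.14814272  0.46735867  0.1385889 ]
```

Call:
{"op": "arm_command", "data": {"rows": "1 0 0 -0.8 0 0 2;1 0 0 0 0 0 5;1 0 0 0 0 0 5;1 0 0 0 0 0 5;1 0 0 0 0 0 5", "squeeze": 60}}

```text
time_s: 16.15
position: [0.582, -0.2442, 0.0656]
tool_rot: [[-0.379, 0.925, 0.001], [0.925, 0.379, -0.0], [-0.001, 0.001, -1.0]]
ft_force: [1.1, 0.3, 0.5]
grip_width: 0.0062
```

Run:
```python
from h import *
s=st();print(s["wrist_torque"])
```

```text
t 16.15 p [ 582.  -244.2   65.6] xang 112.29 yang 22.29 z [ 0.001 -0.    -1.   ] F [1.1 0.3 0.5] w 6.2 q [-33.5  39.6  74.7   0.   65.7 -55.8]
[ 0.1007291  -0.24034836  0.12685344]
```

Call:
{"op": "arm_command", "data": {"rows": "1 0 0 0 0 0 5;1 0 0 0 0 0 5;1 0 0 0 0 0 5;1 0 0 0 0 0 5;1 0 0 0 0 0 5"}}

```text
time_s: 16.57
position: [0.5825, -0.244, 0.0656]
tool_rot: [[0.047, 0.999, 0.002], [0.999, -0.047, -0.0], [-0.0, 0.002, -1.0]]
ft_force: [3.0, 0.4, -1.1]
grip_width: 0.0061
```

Call:
{"op": "arm_command", "data": {"rows": "1 0 0 0 0 0 5;1 0 0 0 0 0 5;1 0 0 0 0 0 5;1 0 0 0 0 0 5;1 0 0 0 0 0 3"}}

```text
time_s: 16.98
position: [0.5827, -0.244, 0.0657]
tool_rot: [[0.434, 0.901, 0.003], [0.901, -0.434, -0.0], [0.001, 0.003, -1.0]]
ft_force: [4.8, 1.4, -0.4]
grip_width: 0.0066
```

Call:
{"op": "arm_command", "data": {"rows": "1 0 0 0 0 0 1;1 0 0 0 0 0 0;1 0 0 0 0 0 0"}}

```text
time_s: 17.23
position: [0.5826, -0.244, 0.0656]
tool_rot: [[0.445, 0.896, 0.003], [0.896, -0.445, -0.0], [0.001, 0.002, -1.0]]
ft_force: [5.5, 0.9, -1.0]
grip_width: 0.0064
```

Run:
```python
from h import *
s=st();print(s["wrist_torque"])
```

```text
t 17.23 p [ 582.6 -244.    65.6] xang 63.60 yang -26.40 z [ 0.003 -0.    -1.   ] F [ 5.5  0.9 -1. ] w 6.4 q [-33.5  39.6  74.6   0.1  65.7  -7.1]
[ 0.30147374 -1.00734118  0.10968446]
```

Call:
{"op": "arm_command", "data": {"rows": "1 0 0 0 0 0 3;1 0 0 0 0 0 0;1 0 0 0 0 0 0;0.9 0 0 0 0 0 0;0.8 0 0 0 0 0 0"}}

```text
time_s: 17.65
position: [0.5815, -0.2442, 0.0654]
tool_rot: [[0.491, 0.871, -0.001], [0.871, -0.491, 0.0], [-0.0, -0.0, -1.0]]
ft_force: [-0.5, 0.2, -0.1]
grip_width: 0.0173
```

Call:
{"op": "arm_command", "data": {"rows": "0.6 0 0 0 0 0 0;0.5 0 0 0 0 0 0;0.4 0 0 0 0 0 0;0.4 0 0 -15 0 0 0;0.4 0 0 -28 0 0 0"}}

```text
time_s: 18.07
position: [0.5802, -0.2435, 0.1058]
tool_rot: [[0.492, 0.871, -0.006], [0.871, -0.492, 0.004], [0.0, -0.007, -1.0]]
ft_force: [0.6, 0.0, -1.0]
grip_width: 0.0515
```

Call:
{"op": "arm_command", "data": {"rows": "0.4 0 0 0 0 0 0;0.4 0 0 0 0 0 0"}}

```text
time_s: 18.23
position: [0.582, -0.2446, 0.1097]
tool_rot: [[0.492, 0.871, 0.002], [0.871, -0.492, -0.002], [-0.0, 0.003, -1.0]]
ft_force: [0.0, 0.1, -0.6]
grip_width: 0.0512
```

Run:
```python
from h import *
st();m,_=snap("wrist","w7",(130,80,390,270),3);to(577.7,-161.7,110,93.6)
```

```text
t 18.23 p [ 582.  -244.6  109.7] xang 60.54 yang -29.46 z [ 0.002 -0.002 -1.   ] F [ 0.   0.1 -0.6] w 51.2 q [-33.5  36.7  72.1  -0.   71.   -4.1]
shift [ 70.  -43.9  -1.6] rz -33.1
```

View pics/w7.png

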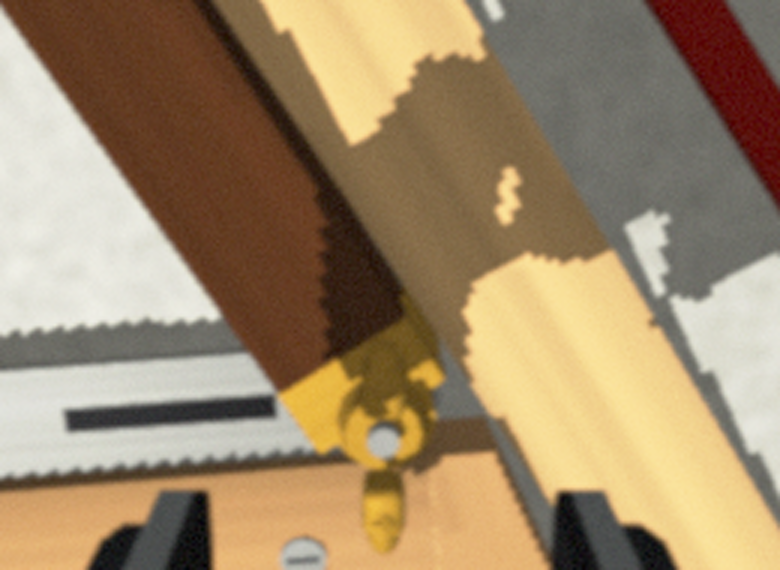

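The wings now point along tool x, with the bolt at (384,440) and the lower wing tip at (383,550). I'll check the stock, batten, blade and brace angles from this picture.

Run:
```python
from h import *
m=eyes.camera_model("wrist");g=lambda u,v,z:ray(m,(u/3+130,v/3+80),z/1e3)[0][:2]*1e3
print("stock L",ang(g(285,390,44),g(14,20,44)),"R",ang(g(405,300,44),g(205,0,44)),g(405,300,44),g(205,0,44))
print("batten front top",ang(g(545,560,27),g(390,275,27)),g(500,470,27),"rear",ang(g(735,460,27),g(470,0,27)))
print("blade top edge",ang(g(280,352,33),g(0,370,33)),"slot",ang(g(275,400,33),g(65,410,33)),"brace top",ang(g(495,452,38),g(0,488,38)))
print("wing",ang(g(383,550,63),g(384,440,60)))
```

```text
stock L 93.80544654525184 R 93.48627787281555 [ 597.40129962 -225.21899269] [ 593.47320125 -160.74173566]
batten front top 88.4476561518149 [ 594.68733163 -273.67327723] rear 92.8209643378839
blade top edge 154.3985625874817 slot 153.43403263545625 brace top 155.05580490057295
wing 60.0562451061386
```

Call:
{"op": "arm_command", "data": {"rows": "0.4 23.3 -14.6 0 0 0 0;0.4 23.3 -14.6 0 0 0 0;0.4 23.3 -14.6 0 0 0 0;0.4 0 0 0 0 0 -7;0.4 0 0 0 0 0 -7"}}

```text
time_s: 18.7
position: [0.5773, -0.16, 0.1073]
tool_rot: [[0.259, 0.966, -0.002], [0.966, -0.259, 0.001], [0.0, -0.002, -1.0]]
ft_force: [-0.3, 0.2, -0.8]
grip_width: 0.0514
```

Call:
{"op": "arm_command", "data": {"rows": "0.4 0 0 0 0 0 -7;0.4 0 0 0 0 0 -7;0.4 0 0 0 0 0 -5;0.4 0 0 0 0 0 0;0.4 0 0 0 0 0 0"}}

```text
time_s: 19.12
position: [0.5775, -0.1617, 0.1074]
tool_rot: [[-0.059, 0.998, -0.002], [0.998, 0.059, 0.001], [0.001, -0.001, -1.0]]
ft_force: [-0.7, -1.3, -0.0]
grip_width: 0.0512
```

Run:
```python
from h import *
st();to(577.7,-160,48,93.6)
```

```text
t 19.12 p [ 577.5 -161.7  107.4] xang 93.37 yang 3.37 z [-0.002  0.001 -1.   ] F [-0.7 -1.3 -0. ] w 51.2 q [-26.9  34.2  77.8  -0.   68.2 -30.3]
shift [ 1.6  0.4 59.4] rz -0.2
```

Call:
{"op": "arm_command", "data": {"rows": "0.4 0 0.2 20 0 0 -0.2;0.4 0 0 20 0 0 0;0.4 0 0 14 0 0 0;0.4 0 0 5 0 0 0;0.4 0 0 0 0 0 0"}}

```text
time_s: 19.53
position: [0.5775, -0.1616, 0.048]
tool_rot: [[-0.063, 0.998, -0.003], [0.998, 0.063, 0.001], [0.001, -0.003, -1.0]]
ft_force: [-0.0, 0.1, -0.4]
grip_width: 0.0511
```

Call:
{"op": "arm_command", "data": {"rows": "0.7 0 0 0 0 0 0;1 0 0 0 0 0 0;1 0 0 0 0 0 0;1 0 0 0 0 0 0;1 0 0 0 0 0 0", "squeeze": 40}}

```text
time_s: 19.95
position: [0.5778, -0.1621, 0.0504]
tool_rot: [[-0.065, 0.998, 0.0], [0.998, 0.065, -0.001], [-0.001, 0.0, -1.0]]
ft_force: [-5.9, -0.2, 5.5]
grip_width: 0.0287
```

Run:
```python
from h import *
s=st();print(s["wrist_torque"])
```

```text
t 19.95 p [ 577.8 -162.1   50.4] xang 93.72 yang 3.72 z [ 0.    -0.001 -1.   ] F [-5.9 -0.2  5.5] w 28.7 q [-26.9  38.2  81.   -0.   60.8 -30.6]
[-0.1723495   0.95480889  0.01401972]
```

Call:
{"op": "arm_command", "data": {"rows": "1 1 -1.5 -5 0 0 0;1 2 -3 -15 0 0 0;1 2 -3 -25 0 0 0;1 0 0 -25 0 0 0;1 0 0 -14 0 0 0"}}

```text
time_s: 20.37
position: [0.5709, -0.1572, 0.1363]
tool_rot: [[-0.065, 0.998, 0.004], [0.998, 0.065, -0.001], [-0.001, 0.003, -1.0]]
ft_force: [1.2, -1.1, -3.6]
grip_width: 0.029
```

Call:
{"op": "arm_command", "data": {"rows": "1 18 0 0 0 0 0;1 36 0 0 0 0 0;1 36 0 0 0 0 0;1 36 0 0 0 0 0;1 36 0 0 0 0 0"}}

```text
time_s: 20.78
position: [0.5594, 0.0061, 0.1336]
tool_rot: [[-0.064, 0.998, 0.001], [0.998, 0.064, 0.001], [0.001, 0.001, -1.0]]
ft_force: [0.5, -0.1, -3.3]
grip_width: 0.0285
```

Call:
{"op": "arm_command", "data": {"rows": "1 36 0 0 0 0 0;1 36 0 0 0 0 0;1 36 0 0 0 0 0;1 36 0 0 0 0 0;1 36 0 0 0 0 0"}}

```text
time_s: 21.2
position: [0.5475, 0.186, 0.1336]
tool_rot: [[-0.065, 0.998, 0.001], [0.998, 0.065, 0.001], [0.001, 0.001, -1.0]]
ft_force: [0.3, -0.4, -3.2]
grip_width: 0.0288
```

Call:
{"op": "arm_command", "data": {"rows": "1 36 0 0 0 0 0;1 18 0 0 0 0 0;1 0 0 0 0 0 0;1 0 0 0 0 0 0"}}

```text
time_s: 21.53
position: [0.5441, 0.2388, 0.1334]
tool_rot: [[-0.067, 0.998, 0.0], [0.998, 0.067, 0.0], [0.0, 0.0, -1.0]]
ft_force: [0.0, -0.9, -3.2]
grip_width: 0.0288
```

Run:
```python
from h import *
s=st();to(542.7,245,52,93.65);snap("top","t8",(40,110,310,290),2.9)
```

```text
t 21.53 p [544.1 238.8 133.4] xang 93.84 yang 3.84 z [ 0.  0. -1.] F [ 0.  -0.9 -3.2] w 28.8 q [12.3 32.  77.1  0.  70.9  8.4]
shift [ 6.2 -1.  81.4] rz 0.2
```

View pics/t8.png

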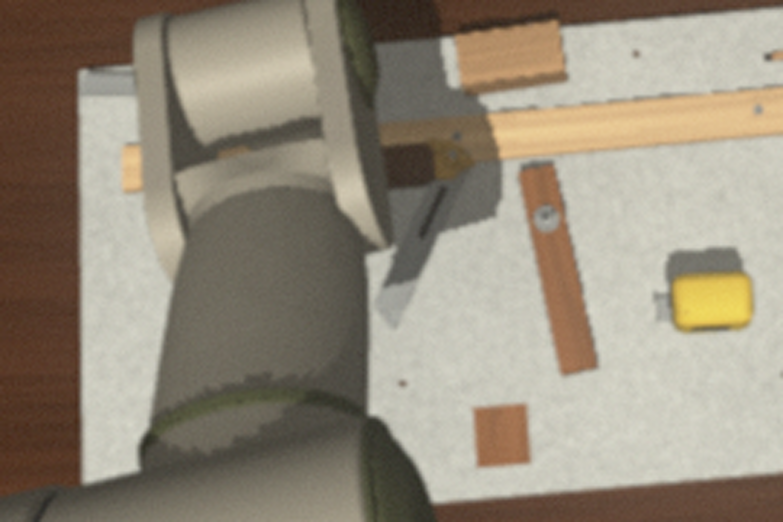

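The picture shows the locked bevel held left of the fence, with its nut at (455,155). There's about 60 px of free board between it and the fence tail at (535,170). I'll lower it here.

Call:
{"op": "arm_command", "data": {"rows": "1 0 -1 20 0 0 0.2;1 0 0 28 0 0 0;1 0 0 22 0 0 0;1 0 0 8 0 0 0;1 0 0 3 0 0 0"}}

```text
time_s: 22.0
position: [0.5432, 0.2366, 0.0512]
tool_rot: [[-0.06, 0.998, -0.002], [0.998, 0.06, -0.001], [-0.0, -0.003, -1.0]]
ft_force: [-0.2, 0.6, -3.1]
grip_width: 0.0289
```

Call:
{"op": "arm_command", "data": {"rows": "1 0 0 0 0 0 0;1 0 0 0.5 0 0 0;1 0 0 0 0 0 0"}}

```text
time_s: 22.25
position: [0.5442, 0.2377, 0.0532]
tool_rot: [[-0.061, 0.998, 0.002], [0.998, 0.061, 0.001], [0.0, 0.002, -1.0]]
ft_force: [-0.3, -0.2, -2.8]
grip_width: 0.0294
```

Call:
{"op": "arm_command", "data": {"rows": "1 0 0 0.6 0 0 0;1 0 0 0 0 0 0"}}

```text
time_s: 22.42
position: [0.5437, 0.2378, 0.0519]
tool_rot: [[-0.062, 0.998, 0.001], [0.998, 0.062, 0.0], [0.0, 0.001, -1.0]]
ft_force: [-0.4, -0.1, -3.4]
grip_width: 0.0291
```

Call:
{"op": "arm_command", "data": {"rows": "1 0 0 0.8 0 0 0;1 0 0 0 0 0 0"}}

```text
time_s: 22.58
position: [0.5436, 0.2379, 0.0507]
tool_rot: [[-0.062, 0.998, 0.001], [0.998, 0.062, 0.0], [0.0, 0.001, -1.0]]
ft_force: [0.9, -0.2, -2.1]
grip_width: 0.0292
```

Call:
{"op": "arm_command", "data": {"rows": "1 0 0 0.5 0 0 0;1 0 0 0 0 0 0"}}

```text
time_s: 22.75
position: [0.5437, 0.2379, 0.0504]
tool_rot: [[-0.062, 0.998, 0.001], [0.998, 0.062, 0.0], [0.0, 0.001, -1.0]]
ft_force: [-0.3, 1.1, 1.6]
grip_width: 0.0288
```

Call:
{"op": "arm_command", "data": {"rows": "1 0 0 0.3 0 0 0;1 0 0 0 0 0 0"}}

```text
time_s: 22.92
position: [0.5437, 0.2379, 0.0504]
tool_rot: [[-0.062, 0.998, 0.001], [0.998, 0.062, 0.0], [0.0, 0.001, -1.0]]
ft_force: [-0.9, 1.2, 6.1]
grip_width: 0.0285
```

Run:
```python
from h import *
s=st();to(550.5,238.5,50.3,93.6)
```

```text
t 22.92 p [543.7 237.9  50.4] xang 93.54 yang 3.54 z [ 0.001  0.    -1.   ] F [-0.9  1.2  6.1] w 28.5 q [12.2 37.7 82.2  0.  60.1  8.7]
shift [0.1 6.8 0.1] rz -0.1
```

Call:
{"op": "arm_command", "data": {"rows": "1 0 1 -0.5 0 0 -0.1;1 0 2 0 0 0 0;1 0 2 0 0 0 0;1 0 1.5 0 0 0 0;1 0 0 0 0 0 0"}}

```text
time_s: 23.33
position: [0.5496, 0.2382, 0.0504]
tool_rot: [[-0.063, 0.998, -0.001], [0.998, 0.063, -0.0], [-0.0, -0.001, -1.0]]
ft_force: [-4.4, 0.1, 6.1]
grip_width: 0.0286
```

Call:
{"op": "arm_command", "data": {"rows": "1 0 0.7 0 0 0 0;1 0 0.5 0 0 0 0;1 0 0 0 0 0 0"}}

```text
time_s: 23.58
position: [0.5505, 0.2383, 0.0504]
tool_rot: [[-0.063, 0.998, -0.002], [0.998, 0.063, -0.0], [-0.0, -0.002, -1.0]]
ft_force: [-5.6, 0.5, 5.1]
grip_width: 0.0287
```

Call:
{"op": "arm_command", "data": {"rows": "1 0 0.5 0 0 0 0;1 0 0.3 0 0 0 0;1 0 0 0 0 0 0"}}

```text
time_s: 23.83
position: [0.5513, 0.2383, 0.0504]
tool_rot: [[-0.063, 0.998, -0.002], [0.998, 0.063, -0.0], [-0.0, -0.002, -1.0]]
ft_force: [-6.1, -0.2, 6.4]
grip_width: 0.0287
```

Run:
```python
from h import *
s=st();print(s["wrist_torque"])
```

```text
t 23.83 p [551.3 238.3  50.4] xang 93.64 yang 3.64 z [-0.002 -0.    -1.   ] F [-6.1 -0.2  6.4] w 28.7 q [12.1 38.3 80.8  0.  61.   8.4]
[-0.02066628  0.97821903 -0.03176244]
```

Call:
{"op": "arm_command", "data": {"rows": "1 0 0 -0.6 0 0 0;1 0 0 0 0 0 0"}}

```text
time_s: 24.0
position: [0.552, 0.2382, 0.0505]
tool_rot: [[-0.063, 0.998, -0.0], [0.998, 0.063, -0.0], [-0.0, -0.0, -1.0]]
ft_force: [-1.8, 0.1, -2.1]
grip_width: 0.0287
```

Call:
{"op": "arm_command", "data": {"rows": "1 0 0.5 0 0 0 0;1 0 0.4 0 0 0 0;1 0 0 0 0 0 0"}}

```text
time_s: 24.25
position: [0.5522, 0.2383, 0.0504]
tool_rot: [[-0.064, 0.998, -0.002], [0.998, 0.064, -0.0], [-0.0, -0.002, -1.0]]
ft_force: [-5.0, -0.8, 0.3]
grip_width: 0.0287
```

Call:
{"op": "arm_command", "data": {"rows": "1 0 0.4 0 0 0 0;1 0 0 0 0 0 0"}}

```text
time_s: 24.42
position: [0.5523, 0.2383, 0.0505]
tool_rot: [[-0.064, 0.998, -0.003], [0.998, 0.064, -0.001], [-0.0, -0.003, -1.0]]
ft_force: [-6.5, -0.4, 1.8]
grip_width: 0.0284
```

Run:
```python
from h import *
s=st();print(s["wrist_torque"])
```

```text
t 24.42 p [552.3 238.3  50.5] xang 93.65 yang 3.65 z [-0.003 -0.001 -1.   ] F [-6.5 -0.4  1.8] w 28.4 q [12.1 38.4 80.6 -0.  61.2  8.4]
[-0.2069453   1.10571164 -0.01821876]
```

Call:
{"op": "arm_command", "data": {"rows": "1 -4 -0.2 0 0 0 0;1 -7 0 0 0 0 0;1 -7 0 0 0 0 0;1 -7 0 0 0 0 0;1 -4 0 0 0 0 0"}}

```text
time_s: 24.83
position: [0.5541, 0.2098, 0.0504]
tool_rot: [[-0.063, 0.998, -0.002], [0.998, 0.063, 0.001], [0.001, -0.002, -1.0]]
ft_force: [-4.4, 4.9, 0.9]
grip_width: 0.0288
```

Call:
{"op": "arm_command", "data": {"rows": "1 -3 0 0 0 0 0;1 -3 0 0 0 0 0;1 -3 0 0 0 0 0;1 -3 0 0 0 0 0;1 -2 0 0 0 0 0"}}

```text
time_s: 25.25
position: [0.5549, 0.1968, 0.0505]
tool_rot: [[-0.064, 0.998, -0.002], [0.998, 0.064, 0.003], [0.003, -0.002, -1.0]]
ft_force: [-6.4, 9.0, 0.2]
grip_width: 0.029
```

Run:
```python
from h import *
s=st();print(s["wrist_torque"]);snap("side","s9",(180,140,340,260),5)
```

```text
t 25.25 p [554.9 196.8  50.5] xang 93.64 yang 3.64 z [-0.002  0.003 -1.   ] F [-6.4  9.   0.2] w 29.0 q [ 8.  37.4 82.9  0.2 59.8  4.2]
[1.49965109 0.99276578 0.02839526]
```

View pics/s9.png

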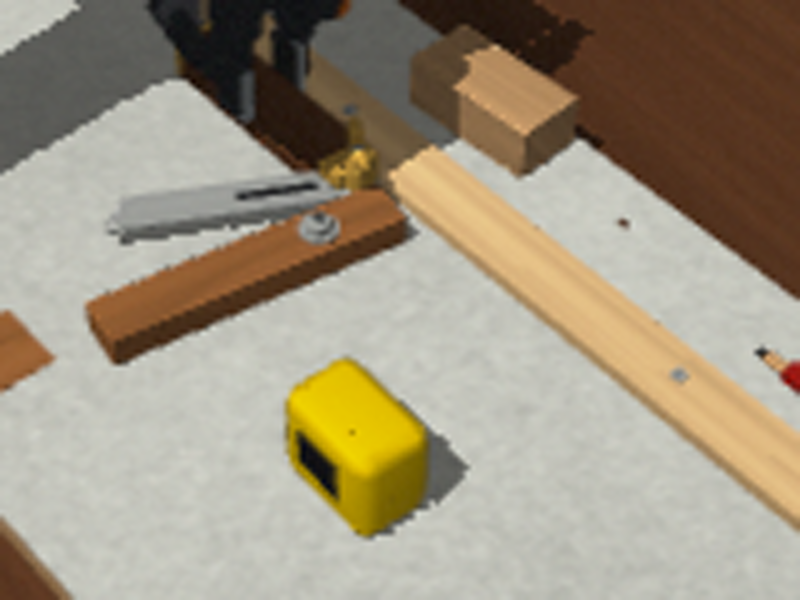

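The nose is pushing the fence tail at (380,200), and the fence is swinging toward the blade. A wedge is still open on the left.

Call:
{"op": "arm_command", "data": {"rows": "1 -2 -0.2 0 0 0 0;1 -2 0 0 0 0 0;1 -2 0 0 0 0 0;1 -1 0 0 0 0 0"}}

```text
time_s: 25.63
position: [0.5553, 0.1897, 0.0505]
tool_rot: [[-0.064, 0.998, -0.001], [0.998, 0.064, 0.002], [0.002, -0.001, -1.0]]
ft_force: [-4.6, 7.8, 0.6]
grip_width: 0.0286
```

Run:
```python
from h import *
s=st();print(s["wrist_torque"])
m,im=snap("side","s10",(180,140,340,260),5)
def edges(im):
    raw=cv2.imread("pics/s10_raw.png");h=cv2.cvtColor(raw,cv2.COLOR_BGR2HSV)
    return h
# fence centreline angle from its top-face colour in side view
h=cv2.cvtColor(im,cv2.COLOR_BGR2HSV)
k=cv2.inRange(h,(6,110,110),(14,255,255));k=cv2.morphologyEx(k,cv2.MORPH_OPEN,np.ones((2,2)))
cs=sorted(cv2.findContours(k,0,1)[0],key=cv2.contourArea)[-4:]
for c in cs:
    pts=cv2.boxPoints(cv2.minAreaRect(c))+[180,140];print(cv2.contourArea(c),np.round(pts,1).tolist())
```

```text
t 25.63 p [555.3 189.7  50.5] xang 93.65 yang 3.65 z [-0.001  0.002 -1.   ] F [-4.6  7.8  0.6] w 28.6 q [ 7.3 37.2 83.2  0.2 59.6  3.5]
[1.27580741 0.87397591 0.07885269]
91.5 [[245.1, 182.2], [259.6, 178.6], [261.6, 186.6], [247.1, 190.2]]
93.0 [[180.0, 204.0], [190.0, 204.0], [190.0, 218.0], [180.0, 218.0]]
352.0 [[195.4, 195.2], [243.0, 182.4], [245.3, 190.9], [197.7, 203.7]]
```

Call:
{"op": "arm_command", "data": {"rows": "1 -1.5 0 0 0 0 0;1 -1.5 0 0 0 0 0;1 -1 0 0 0 0 0"}}

```text
time_s: 25.93
position: [0.5556, 0.1858, 0.0505]
tool_rot: [[-0.064, 0.998, -0.001], [0.998, 0.064, 0.002], [0.002, -0.001, -1.0]]
ft_force: [-4.8, 8.3, 0.3]
grip_width: 0.029
```

Call:
{"op": "arm_command", "data": {"rows": "1 -1 0 0 0 0 0;1 -0.5 0 0 0 0 0"}}

```text
time_s: 26.1
position: [0.5557, 0.1842, 0.0505]
tool_rot: [[-0.064, 0.998, -0.001], [0.998, 0.064, 0.002], [0.002, -0.001, -1.0]]
ft_force: [-5.1, 7.1, 0.1]
grip_width: 0.0286
```

Run:
```python
from h import *
s=st();print(s["wrist_torque"])
snap("side","s11",(190,150,290,225),8)
```

```text
t 26.10 p [555.7 184.2  50.5] xang 93.65 yang 3.65 z [-0.001  0.002 -1.   ] F [-5.1  7.1  0.1] w 28.6 q [ 6.7 37.1 83.5  0.1 59.4  3. ]
[1.12315839 0.76071368 0.07616261]
```

View pics/s11.png

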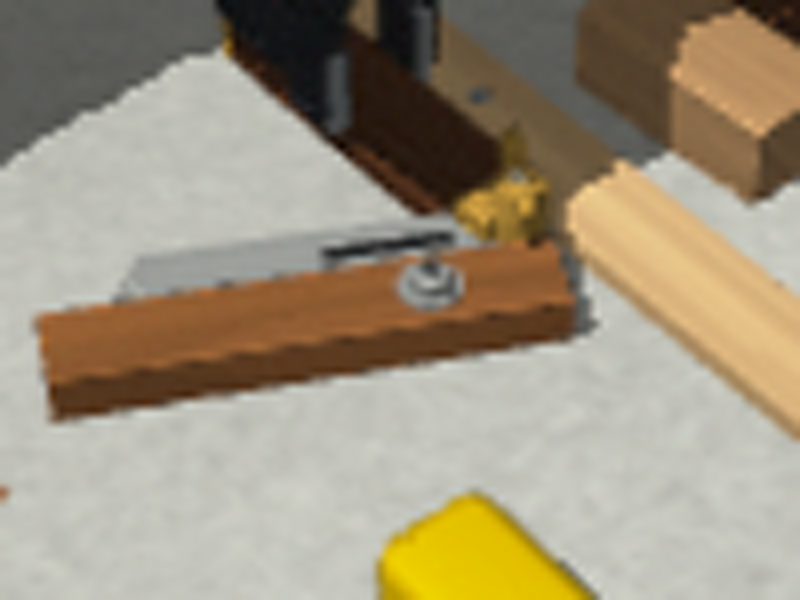

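The side view (my 12th and last) shows the fence almost flush with the blade, with a thin wedge left at the outer end (120,300). From here I'll creep by force.

Call:
{"op": "arm_command", "data": {"rows": "1 -0.5 0 0 0 0 0;1 -0.5 0 0 0 0 0"}}

```text
time_s: 26.32
position: [0.5558, 0.1835, 0.0505]
tool_rot: [[-0.064, 0.998, -0.001], [0.998, 0.064, 0.003], [0.003, -0.001, -1.0]]
ft_force: [-4.9, 10.5, 0.0]
grip_width: 0.0288
```

Call:
{"op": "arm_command", "data": {"rows": "1 -0.5 0 0 0 0 0;1 -0.3 0 0 0 0 0"}}

```text
time_s: 26.48
position: [0.5558, 0.1832, 0.0505]
tool_rot: [[-0.063, 0.998, -0.001], [0.998, 0.063, 0.004], [0.004, -0.001, -1.0]]
ft_force: [-5.0, 13.4, -0.4]
grip_width: 0.029
```

Call:
{"op": "arm_command", "data": {"rows": "1 -0.4 0 0 0 0 0;1 -0.3 0 0 0 0 0"}}

```text
time_s: 26.65
position: [0.5558, 0.183, 0.0506]
tool_rot: [[-0.064, 0.998, -0.001], [0.998, 0.064, 0.004], [0.004, -0.001, -1.0]]
ft_force: [-4.2, 15.2, 0.4]
grip_width: 0.0287
```

Run:
```python
from h import *
s=st();print(s["wrist_torque"])
```

```text
t 26.65 p [555.8 183.   50.6] xang 93.64 yang 3.64 z [-0.001  0.004 -1.   ] F [-4.2 15.2  0.4] w 28.7 q [ 6.5 37.1 83.6  0.3 59.4  2.7]
[2.57844211 0.88936719 0.09261766]
```

Call:
{"op": "arm_command", "data": {"rows": "1 0 0.2 0 0 0 0;1 0 0 0 0 0 0;1 0 0 0 0 0 0;1 0 0 0 0 0 0"}}

```text
time_s: 26.98
position: [0.5558, 0.183, 0.0506]
tool_rot: [[-0.064, 0.998, -0.001], [0.998, 0.064, 0.004], [0.004, -0.001, -1.0]]
ft_force: [-5.5, 13.9, 0.8]
grip_width: 0.0288
```

```bash
cat > fa.py <<'E'
from h import *
# far (robot-side/right) long edges seen in a camera: fit the fence's and the brace's top-face masks, cast on z=38mm
def axis(m,im,lo,hi,z,box):
    h=cv2.cvtColor(im,cv2.COLOR_BGR2HSV);k=np.zeros(im.shape[:2],np.uint8);x0,y0,x1,y1=box
    k[y0:y1,x0:x1]=cv2.inRange(h,lo,hi)[y0:y1,x0:x1]
    c=max(cv2.findContours(k,0,1)[0],key=cv2.contourArea);W=ray(m,c[:,0].astype(float),z)[:,:2].astype(np.float32)
    (cx,cy),(w,l),a=cv2.minAreaRect(W*1000);p=cv2.boxPoints(((cx,cy),(w,l),a))
    e=max([p[1]-p[0],p[2]-p[1]],key=np.linalg.norm);A=np.degrees(np.arctan2(e[1],e[0]))%180
    return round(cv2.contourArea(c)),np.round([cx,cy,w,l,A],1)
E
python3 - <<'E'
from fa import *
s=st();print(s["wrist_torque"])
m,im=snap("top","t12");print(axis(m,im,(3,90,70),(14,255,255),.038,(185,150,300,265)))
b=cv2.imread("pics/top0.png");print(axis(m,b,(8,60,90),(25,255,255),.038,(335,152,400,215)), axis(m,b,(3,90,70),(14,255,255),.038,(210,164,260,245)))
E
```

```text
t 26.98 p [555.8 183.   50.6] xang 93.65 yang 3.65 z [-0.001  0.004 -1.   ] F [-5.5 13.9  0.8] w 28.8 q [ 6.5 37.1 83.5  0.3 59.4  2.7]
[2.33279274 0.98864093 0.03880579]
(715, array([477.8, 108.2,  31.6, 173.9, 154.2]))
(1036, array([ 524.2, -253.9,   43.7,  160. ,  155.6])) (668, array([474.9,  82.6, 175.1,  29. ,  11.3]))
```

```bash
cat >> fa.py <<'E'
def redge(m,im,z,rows,u0,u1,side=1):
    S=cv2.cvtColor(im,cv2.COLOR_BGR2HSV)[:,:,1].astype(float);P=[]
    for v in rows:
        r=S[v,u0:u1];t=60
        i=np.where((r[:-1]>=t)&(r[1:]<t))[0] if side>0 else np.where((r[:-1]<t)&(r[1:]>=t))[0]
        if len(i): i=i[-1] if side>0 else i[0];P.append((u0+i+(r[i]-t)/(r[i]-r[i+1]),v))
    W=ray(m,P,z)[:,:2]*1e3
    for _ in range(4):
        c=np.polyfit(W[:,0],W[:,1],1);r=W[:,1]-np.polyval(c,W[:,0]);W=W[abs(r)<2*r.std()+.3]
    return len(W),round(r.std(),2),round(180+np.degrees(np.arctan(c[0])),2),np.round(proj(m,[[*W[0]/1e3,z],[*W[-1]/1e3,z]])).tolist()
E
python3 - <<'E'
from fa import *
m=eyes.camera_model("top");b=cv2.imread("pics/top0.png");a=cv2.imread("pics/t12_raw.png")
print("brace R",redge(m,b,.038,range(156,205),345,400)," L",redge(m,b,.028,range(158,200),345,400,-1))
print("fence t12 R",redge(m,a,.018,range(172,228),190,270), "fence t12 L",redge(m,a,.038,range(172,228),190,250,-1))
E
```

```text
brace R (49, np.float64(0.21), np.float64(155.58), [[388.0, 156.0], [370.0, 204.0]])  L (42, np.float64(0.2), np.float64(155.83), [[368.0, 158.0], [352.0, 199.0]])
fence t12 R (55, np.float64(0.19), np.float64(154.56), [[241.0, 173.0], [216.0, 227.0]]) fence t12 L (45, np.float64(1.97), np.float64(153.68), [[225.0, 176.0], [201.0, 226.0]])
```

Call:
{"op": "arm_command", "data": {"rows": "1 0.5 -0.2 0 0 0 0;1 0.4 0 0 0 0 0;1 0 0 0 0 0 0"}}

```text
time_s: 27.28
position: [0.5558, 0.1831, 0.0506]
tool_rot: [[-0.064, 0.998, -0.001], [0.998, 0.064, 0.003], [0.003, -0.001, -1.0]]
ft_force: [-5.1, 8.4, 0.6]
grip_width: 0.0286
```

Call:
{"op": "arm_command", "data": {"rows": "0.7 0 0 0 0 0 0;0.5 0 0 0 0 0 0;0.4 0 0 0 0 0 0;0.4 0 0 0 0 0 0"}}

```text
time_s: 27.62
position: [0.5572, 0.1812, 0.0509]
tool_rot: [[-0.063, 0.998, 0.002], [0.998, 0.063, -0.0], [-0.0, 0.002, -1.0]]
ft_force: [-0.1, 0.2, 0.6]
grip_width: 0.0511
```

Call:
{"op": "arm_command", "data": {"rows": "0.4 0 0 -10 0 0 0;0.4 0 0 -25 0 0 0;0.4 0 0 -25 0 0 0;0.4 -20 0 0 0 0 -4;0.4 -20 0 0 0 0 -7"}}

```text
time_s: 28.03
position: [0.5612, 0.1416, 0.1133]
tool_rot: [[-0.257, 0.966, 0.005], [0.966, 0.257, 0.0], [-0.001, 0.004, -1.0]]
ft_force: [-0.6, 0.1, -0.6]
grip_width: 0.0513
```

Call:
{"op": "arm_command", "data": {"rows": "0.4 -20 0 0 0 0 -7;0.4 -20 0 0 0 0 -7;0.4 0 0 0 0 0 -7;0.4 0 0 0 0 0 -7;0.4 0 0 0 0 0 -4"}}

```text
time_s: 28.45
position: [0.5733, 0.1029, 0.1116]
tool_rot: [[-0.73, 0.683, 0.001], [0.683, 0.73, -0.0], [-0.001, 0.001, -1.0]]
ft_force: [0.6, 0.3, 0.2]
grip_width: 0.0512
```

Call:
{"op": "arm_command", "data": {"rows": "0.4 0 0 0 0 0 0;0.4 0 0 0 0 0 0"}}

```text
time_s: 28.62
position: [0.5731, 0.1035, 0.1114]
tool_rot: [[-0.725, 0.689, 0.001], [0.689, 0.725, -0.0], [-0.001, 0.001, -1.0]]
ft_force: [-0.5, 0.6, 0.0]
grip_width: 0.0515
```

```bash
cat >> fa.py <<'E'
def segs(f,zs=.033):
    raw=cv2.imread(f"pics/{f}_raw.png");d=np.load(f"pics/{f}.npz");m=dict(mtx=d["mtx"],view=d["view"])
    g=cv2.cvtColor(raw,cv2.COLOR_BGR2GRAY)
    L=cv2.createLineSegmentDetector().detect(g)[0][:,0]
    for l in L[np.hypot(L[:,2]-L[:,0],L[:,3]-L[:,1])>35]:
        if max(l[1],l[3])>275: continue
        W=ray(m,l.reshape(2,2),zs)[:,:2]*1e3;A=np.degrees(np.arctan2(*(W[1]-W[0])[::-1]))%180
        print(f,"px",np.round(l).astype(int).tolist(),"ang %.2f"%A,"W",np.round(W).astype(int).tolist())
E
python3 - <<'E'
from fa import *
st();m,im=snap("wrist","w13");segs("w6");segs("w13")
m,im=snap("top","t13");print("fence R",redge(m,im,.018,range(172,228),190,270))
E
```

```text
t 28.62 p [573.1 103.5 111.4] xang 136.48 yang 46.48 z [ 0.001 -0.    -1.   ] F [-0.5  0.6  0. ] w 51.5 q [ -1.4  32.4  80.6  -0.   66.9 -47.9]
w6 px [330, 100, 417, 9] ang 93.63 W [[560, -168], [557, -106]]
w6 px [268, 163, 329, 100] ang 93.74 W [[564, -217], [560, -168]]
w6 px [222, 111, 247, 181] ang 155.40 W [[523, -216], [563, -234]]
w6 px [240, 184, 214, 114] ang 155.40 W [[561, -238], [521, -220]]
w6 px [236, 201, 262, 176] ang 91.74 W [[568, -248], [567, -225]]
w6 px [262, 176, 201, 0] ang 155.44 W [[567, -225], [477, -184]]
w6 px [422, 99, 296, 221] ang 93.71 W [[596, -130], [602, -230]]
w6 px [237, 225, 153, 11] ang 155.55 W [[579, -258], [463, -206]]
w6 px [360, 274, 478, 158] ang 97.66 W [[659, -224], [646, -125]]
w6 px [79, 37, 152, 8] ang 65.56 W [[444, -243], [462, -205]]
w6 px [476, 43, 420, 97] ang 93.65 W [[591, -92], [594, -130]]
w6 px [176, 250, 78, 38] ang 155.62 W [[565, -299], [444, -244]]
w6 px [433, 5, 468, 48] ang 3.62 W [[560, -98], [591, -97]]
w6 px [470, 28, 499, 0] ang 92.99 W [[583, -90], [582, -73]]
w6 px [414, 24, 263, 180] ang 93.82 W [[561, -111], [
[... 727 characters left out ...]
383, 7] ang 96.17 W [[538, 211], [536, 231]]
w13 px [455, 24, 273, 205] ang 93.61 W [[569, 254], [577, 113]]
w13 px [177, 194, 204, 170] ang 87.55 W [[531, 76], [532, 99]]
w13 px [203, 169, 138, 0] ang 154.60 W [[531, 99], [445, 140]]
w13 px [272, 203, 236, 171] ang 3.70 W [[576, 114], [546, 112]]
w13 px [422, 0, 447, 29] ang 4.13 W [[547, 248], [568, 249]]
w13 px [335, 250, 376, 207] ang 97.40 W [[628, 122], [623, 160]]
w13 px [378, 207, 431, 252] ang 7.11 W [[624, 161], [673, 167]]
w13 px [459, 234, 486, 266] ang 0.03 W [[675, 187], [707, 187]]
w13 px [250, 219, 226, 244] ang 95.19 W [[574, 97], [576, 73]]
fence R (21, np.float64(7.27), np.float64(142.78), [[241.0, 172.0], [210.0, 224.0]])
```

The line fits (one camera, one method) give the brace at 155.6° and the fence at 154.65°. The blade reads 154.6°, flush with the fence, and the stock 93.65°, matching the batten. That's 0.95° off the brace, inside the 2° allowed. I'll retreat and hand in.

Call:
{"op": "arm_command", "data": {"rows": "0.4 0 0 -20 0 0 0;0.4 0 0 -30 0 0 0;0.4 0 0 -20 0 0 0;0.4 0 0 0 0 0 0;0.4 0 0 0 0 0 0"}}

```text
time_s: 29.13
position: [0.5731, 0.1037, 0.1816]
tool_rot: [[-0.726, 0.687, 0.002], [0.687, 0.726, -0.0], [-0.002, 0.001, -1.0]]
ft_force: [-0.1, 0.5, -0.2]
grip_width: 0.0513
```

Run:
```python
from h import *
s=st();print(env.close_job())
```

```text
t 29.13 p [573.1 103.7 181.6] xang 136.57 yang 46.58 z [ 0.002 -0.    -1.   ] F [-0.1  0.5 -0.2] w 51.3 q [ -1.4  28.1  75.4  -0.   76.4 -48. ]
the job is handed in; nothing more can be done
None
```

I copied the brace's angle to the fence with the bevel and handed the job in at about 29 s. `close_job` reports no verdict, so these results rest on my own checks.

- **In the corner:** I pressed the stock along the batten and the blade against the brace. The wrist camera read the blade at 155.4° and the brace at 155.6°. Force on the brace, judged from the wrist reading, was about 5 N.
- **Wing nut:** I turned it clockwise to about 1.33 rad, measured from the picture. The stock still lay at 93.65° along the batten afterwards. I didn't re-measure the nut after the fence push.
- **Fence:** I slid the locked bevel along the batten until it pushed the fence round. The wrist force peaked at about 15 N, of which roughly 10 N was on the fence.
- **Last wrist check, before backing off:** the fence read 154.65°, the blade 154.6° and the stock 93.65°. That is flush, and about 0.95° off the brace (allowed 2°). The gripper was open and clear, with the bevel resting on the board.

**Checks that disagreed or fell short:**
- The blade reads about 0.8° more closed than it did in the corner.
- An earlier top-camera check put the fence about 1.1° off the brace.
- The last top-camera edge fit of the fence was unusable (7 mm scatter) and I ignored it.
- One lowering onto the board touched down at about 25 N for a moment, before any contact with batten, brace or fence.

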